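# Hang the spanner back on its rack by the eye

## Task

Put the large spanner that lies flat on the brown bench beside the vice back on the green spanner rack: its eye must hang on the one peg that has no spanner. It lies flat and has to hang upright, which is too big a turn for one hold, so first lay it on the sloping rest (jaw end down against the toe lip, handle in the fork, eye up) and let go of it there, then take it again with a new hold and slip the eye well onto the peg. Leave it hanging freely, swaying no more than a little, keep the two other spanners on their pegs, and do not push the other things on the benches about.

Things in the scene. Friction and masses are not known exactly. Their poses are not given: they have to be found in the camera images.
- large_spanner: the spanner to hang, the only one lying down: flat steel, 190 long, 8 thick, 0.12 to 0.21 kg. Origin: centre of the eye, mid-thickness. x points along the tool out past the eye, y across, z along the hole; both faces are alike. Eye: outer diameter 36, hole diameter 18. Starts flat on the brown bench, z up, eye to the robot's far left
- large_spanner_grip (a point): middle of the spanner's handle, 90 mm from the eye centre along -x (the balance point is 80 mm from it). The handle is 23 mm wide from 25 to 130 mm from the eye centre
- large_spanner_jaw (a point): middle between the tips of the open jaw, 173 mm from the eye centre along -x; the jaw head is 46 mm wide and begins 134 mm from the eye centre
- free_peg: the empty one of three like pegs 80 mm apart (which one varies): square steel bar 9 x 9 mm, 50 long (last 5 mm tapered to 6 x 6), pointing to its own -x (to the robot), rising 2 degrees. Origin: centre of its root on the rail's front face, 222 above the rack's foot; a 20 x 26 flange covers its first 5 mm. y along the rail, z up. A hung eye's centre is 3.4 mm below the bar's axis; it stays where it is left along the bar
- free_peg_tip (a point): end of the empty peg's tapered nose, on its axis, 50 mm from its root
- sloping_rest: fixed grey rest on the black mat, holds the spanner at 40 degrees. Origin: underside, near the toe; x away from the robot, y across, z up. Base plate x = -20 to 116, 78 wide, 6 thick. Toe lip across the front: inner face at x = -8, 66 wide, top at z = 19. A spanner at home: jaw tips on the base plate against the lip, handle in the fork, own x pointing away and 40 degrees up, own z up and back
- rest_eye (a point): where the spanner's eye centre is when it is at home on the rest (x = 127, y = 0, z = 120 in the rest's frame)
- rest_fork (a point): middle of the fork's cross rod (diameter 8) on a post 26 wide, 87 above the rest's underside; the handle lies on this rod. The fork's two ends rise 24 square to the slope: gap 31 at the rod, 54 at the ends. Between jaw and fork the handle is free at both sides and below
- drawer_unit_top (a point): middle of the top of the fixed blue drawer unit, 165 high, 140 deep and 225 wide, between the spanner and the rest; the shortest way for the spanner leads over it
- spanner_rack: fixed green rack on the black mat. Origin: centre of its underside; front faces its -x (the robot). Posts 18 thick at y = -118 and 118; one rail 36 high, its front face at x = 30, its middle 222 above the underside, with pegs at y = -80, 0, 80; nothing above 246. Open below the rail but for a 14 mm high bar at the foot, behind
- small_spanner: smaller steel spanner hanging on another peg; origin in its eye, 27 mm in front of the rail; reaches 132 mm down, 37 wide at the jaw. Leave it
- middle_spanner: middle-sized steel spanner hanging on another peg; origin in its eye, 27 mm in front of the rail; reaches 152 mm down, 41 wide at the jaw. Leave it
- spool_c: bystander: black spool of copper wire, 71 x 58 x 36 mm, right of the spanner's eye near the bench's far edge; origin at its underside
- flux_tin: bystander: low round tin, red lid, diameter 59, 23 high, left of the spanner; origin at its underside
Not all that is in view belongs to the job. Leave any blue look-alike of the small_spanner alone.

How it is judged:
By the outcome, as a careful person would: the job done as asked, in the order asked, and still so for the second after the job is handed in, with the robot touching nothing.
It also fails if it takes over 67 s, if anything falls off the work surface, if the arm or the gripper's body presses on something with over 40 N, if the wrist force passes 120 N, or if a joint passes its speed limit or range.

## Robot

A 6-joint arm with a two-finger parallel gripper is mounted at the origin on a cart in front of the work surface, level with it; the furniture and walls round the work are solid. World frame = base frame: x ahead of the robot, y to its left, z up, the work surface at z = 0. Lengths are in m, angles in rad, forces in N, time in s.
With the tool pointing down it reaches from about 0.3 to 0.775 m from the base axis. Payload 14.6 kg.
Tool frame: the origin (TCP) lies at the very end of the fingers, on their centre line; the grasp point (between the pads) lies 19 mm behind it; z points along the fingers, y is the direction in which the jaws open and shut (so a half turn about z gives the same grasp; the last joint's range is limited). The gripper opens to 94 mm and grips with 3 to 60 N. Pads are 16 mm wide; open, the fingers measure 119 mm over their backs; the gripper's body (75 mm by 177 mm) begins 78 mm behind the grasp point.
Start: joints at [-1.293, 0.3, 1.521, -0, 1.321, -0.067], TCP at [0.186, -0.518, 0.205] pointing down, gripper open.
Joint ranges: [-3.03, 3.03], [-0.79, 2.21], [0.23, 2.52], [-1.04, 4.18], [0, 3.07], [-2.55, 2.55]. Speed limits (rad/s): [2.22, 2.22, 2.57, 3.14, 3.14, 3.14].

## Interface

Orientations are given as [roll, pitch, yaw] about the fixed x, y, z axes, in that order (R = Rz(yaw) Ry(pitch) Rx(roll)).
In Python, from station import ctrl, eyes gives the robot as it stands.
- The arm moves only by the tool jog_arm, never from a script. Its argument "moves" is a list of rows, each a list of 3 entries, a list of its own where there are three numbers: the shift along the world's x, y, z in mm, then the turn, a rotation vector about the world's x, y, z in units of 5 degrees (1.0 is 5 degrees), then the finger opening in mm, from 0 to 94. In form: [[[tx, ty, tz], [wx, wy, wz], jaw], ...]. A call has 1 to 5 rows; each row is the pose to reach, as a shift and turn from the pose commanded when the call began; what a row does not reach only later rows make up. A row lasts 1/12 s, in which the tool goes at most 41.7 mm and 7.16 degrees, less where a joint would pass 70% of its speed; a pose out of reach is approached as far as the arm can. A call with a gripper value outside its range is refused whole. The fingers move at their own pace and stop on an object; "squeeze" is the grip in N (left out, the last holds). Time passes only in rows, so rows that repeat a pose let the fingers close. It gives the time, the measured TCP pose, the force and the opening at its end, in the units of the state.
- ctrl.get_obs(): the state, without advancing time (a new reading comes with each control period).
- eyes.camera(name): name is "scene" or "top"; returns a dict with "frame" (420x560x3 uint8, red, green, blue), "vertical_fov" (degrees; the focal length in pixels is half the picture's height over the tangent of half this angle, whatever the lens; pixels are square), "cx", "cy" (the principal point, pixels), "k1" (the pictures are not rectified: a ray, as slopes to the right and down, at radius r is drawn at 1 + k1 r^2 times it, then the intrinsics apply), "eye" and "attitude" of the camera in the world. Camera axes: x right, y down, z forward; pixel columns grow to the right and rows downward; lengths in m; the calibration is good to about 2 mm. A picture is of the moment at which its call begins. There is no depth.
- ctrl.hand_in(): hands the job in, once; it reports no verdict.
The state is a dict: "time_s": time; "qpos": joint angles; "joint_vel": joint speeds; "tau": joint torques, N m; "ee_pos": TCP position; "eef_rot": TCP orientation; "force": force on the tool from outside, world axes, zero at the start; "moment": the same for the moment, N m; "grip_width": finger opening in m.
Only numpy, scipy, OpenCV 4.12 (cv2) and the standard library are available. Lean on these libraries where they do the work, as an engineer would, in place of code of your own. Each camera call takes 0.05 s, during which the arm holds its last target.

## Working session

There is one attempt and no reset: what is moved stays moved. The work goes in short steps, Python scripts to look and compute and a tool call to move; the robot and the scene stay as the last step left them, time stands still between calls to the robot, and variables do not carry over. Pictures are saved under pics/ and viewed, and the job is handed in when it is done.

Besides the shell and the picture viewer there is one more tool, called as a command line: name --argument value ..., lists and objects as JSON in quotes. jog_arm: Moves the arm, as the interface text tells. Its arguments: {"type":"object","properties":{"moves":{"type":"array","items":{"type":"array"}},"squeeze":{"type":"number"}},"required":["moves"]}

```bash
ls -la; mkdir -p pics
cat > h.py <<'E'
import numpy as np, cv2, json
from station import ctrl, eyes
E
python3 - <<'E'
from h import *
import cv2
print(ctrl.get_obs())
for n in ("scene","top"):
    c=eyes.camera(n); f=c.pop("frame"); print(n,c)
    cv2.imwrite(f"pics/{n}0.png",f[:,:,::-1]);
E
```

```text
total 12
drwxr-xr-x  3 agent agent 4096 Dec  6 16:49 .
drwxr-xr-x 23 root  root  4096 Dec  6 16:49 ..
drwxr-xr-x  2 agent agent 4096 Dec  6 16:49 pics
{'time_s': 0.0, 'qpos': array([-1.29259969e+00,  3.00486215e-01,  1.52156723e+00,  2.57591059e-05,
        1.32069991e+00, -6.66232657e-02]), 'joint_vel': array([ 0.00063844, -0.00077519,  0.00041735, -0.00026322, -0.00154583,
       -0.00085782]), 'tau': array([-2.45291681e-03, -5.31799829e+01, -3.52734232e+01,  7.06996978e-02,
        2.44003697e-02, -9.76359252e-05]), 'ee_pos': array([ 0.18583575, -0.51738024,  0.2048839 ]), 'eef_rot': array([-3.14043619e+00, -1.02167478e-04,  3.44813451e-01]), 'force': array([0.45136207, 0.50567091, 0.4797858 ]), 'moment': array([ 0.03707672, -0.00684968, -0.01951572]), 'grip_width': 0.0939868115878194}
scene {'vertical_fov': 49.18796342140057, 'cx': 275.74354171694057, 'cy': 205.07336588061645, 'k1': -0.028378236034826053, 'eye': array([-0.16898885, -1.09828224,  0.8523045 ]), 'attitude': array([-2.02574767e+00, -1.66072475e-03, -5.85075226e-01])}
top {'vertical_fov': 43.43756058094318, 'cx': 275.68143135356706, 'cy': 215.95447551694525, 'k1': 0.02953149477033703, 'eye': array([0.43662695, 0.06723502, 1.65610235]), 'attitude': array([-3.03943336e+00,  7.41710300e-04, -1.58428883e+00])}
```

View pics/scene0.png

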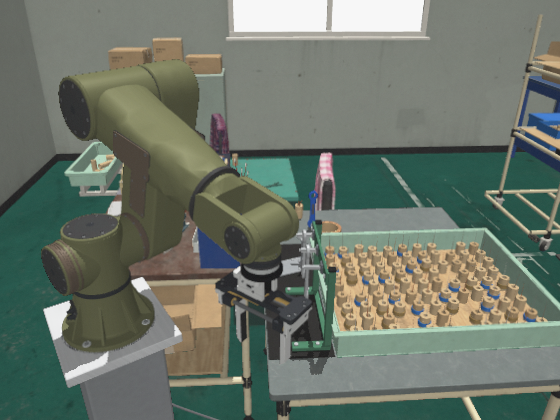

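View pics/top0.png

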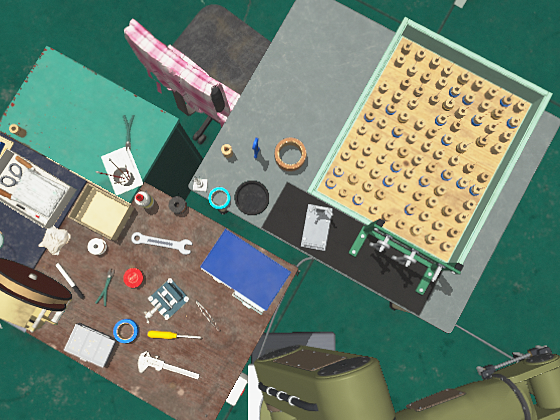

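```bash
cat > h.py <<'E'
import numpy as np, cv2, json
from scipy.spatial.transform import Rotation as R
from scipy.optimize import least_squares
from station import ctrl, eyes
class Cam:
    def __init__(s,c):
        s.img=c["frame"]; h=s.img.shape[0]; f=h/2/np.tan(np.radians(c["vertical_fov"])/2)
        s.K=np.array([[f,0,c["cx"]],[0,f,c["cy"]],[0,0,1]]); s.k1=c["k1"]; s.d=np.array([c["k1"],0,0,0.])
        s.C=np.array(c["eye"]); s.R=R.from_euler("xyz",c["attitude"]).as_matrix()
    def proj(s,P):
        p=(np.atleast_2d(P)-s.C)@s.R
        return cv2.projectPoints(p,np.zeros(3),np.zeros(3),s.K,s.d)[0][:,0]
    def ray(s,uv):
        n=cv2.undistortPoints(np.array([[uv]],float),s.K,s.d)[0,0]
        v=s.R@np.array([n[0],n[1],1]); return v/np.linalg.norm(v)
    def plane(s,uv,z):
        v=s.ray(uv); return s.C+v*(z-s.C[2])/v[2]
def get(n,save=None):
    c=Cam(eyes.camera(n))
    if save: cv2.imwrite(f"pics/{save}.png",c.img[:,:,::-1]); np.savez(f"pics/{save}.npz",a=0)
    return c
def tri(c1,u1,c2,u2):
    a,b=c1.ray(u1),c2.ray(u2)
    A=np.stack([a,-b],1); t=np.linalg.lstsq(A,c2.C-c1.C,rcond=None)[0]
    p,q=c1.C+a*t[0],c2.C+b*t[1]; return (p+q)/2,np.linalg.norm(p-q)
def crop(img,x0,y0,x1,y1,k,name):
    cv2.imwrite(f"pics/{name}.png",cv2.resize(img[y0:y1,x0:x1,::-1],None,fx=k,fy=k,interpolation=cv2.INTER_CUBIC))
E
python3 - <<'E'
from h import *
i=cv2.imread("pics/top0.png")[:,:,::-1]
crop(i,110,180,310,320,4,"t_span"); crop(i,240,160,480,330,3,"t_rack")
E
```

```text
(no output)
```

View pics/t_span.png

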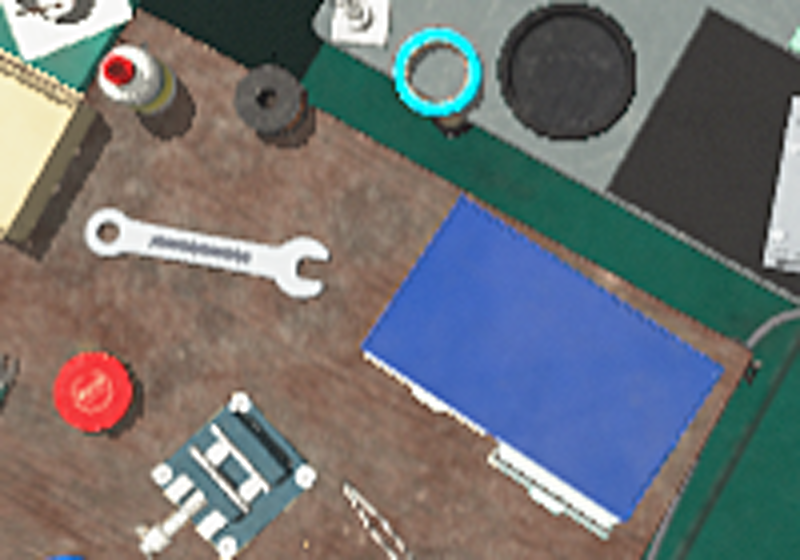

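View pics/t_rack.png

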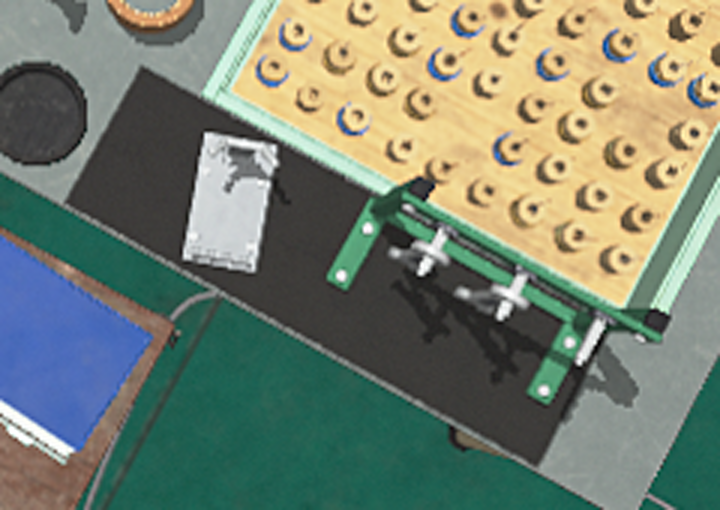

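Run:
```python
from h import *
c=get("top")
def T(x,y): return (110+x/4,180+y/4)
def K(x,y): return (240+x/3,160+y/3)
np.set_printoptions(precision=4,suppress=True)
for n,uv,z in [("eye",T(107,232),.004),("jawtip",T(327,258),.004),("jawtip2",T(322,288),.004),
 ("dr1",T(463,196),.165),("dr2",T(722,368),.165),("dr3",T(365,350),.165),("dr4",T(622,522),.165),
 ("restbase1",K(187,260),.006),("rb2",K(252,270),.006),("rest3",K(205,132),.05),("rest4",K(275,143),.05),
 ("peg tip",K(582,362),.222),("peg root",K(600,322),.222),("railL",K(400,195),.24),("railR",K(660,335),.24),("tin",T(93,392),.023),("spool",T(268,100),.036),("footL",K(342,275),.01),("footR",K(543,395),.01)]:
    print(n,np.round(uv,1),c.plane(uv,z))
```

```text
eye [136.8 238. ] [0.5425 0.502  0.004 ]
jawtip [191.8 244.5] [0.5197 0.3301 0.004 ]
jawtip2 [190.5 252. ] [0.4964 0.3339 0.004 ]
dr1 [225.8 229. ] [0.5542 0.2083 0.165 ]
dr2 [290.5 272. ] [0.4305 0.0268 0.165 ]
dr3 [201.2 267.5] [0.4466 0.2776 0.165 ]
dr4 [265.5 310.5] [0.3248 0.0983 0.165 ]
restbase1 [302.3 246.7] [ 0.5081 -0.0159  0.006 ]
rb2 [324. 250.] [ 0.4968 -0.0833  0.006 ]
rest3 [308.3 204. ] [ 0.6368 -0.0345  0.05  ]
rest4 [331.7 207.7] [ 0.6245 -0.1058  0.05  ]
peg tip [434.  280.7] [ 0.4028 -0.3574  0.222 ]
peg root [440.  267.3] [ 0.4383 -0.3752  0.222 ]
railL [373.3 225. ] [ 0.5538 -0.1962  0.24  ]
railR [460.  271.7] [ 0.4262 -0.4219  0.24  ]
tin [133.2 278. ] [0.4185 0.5059 0.023 ]
spool [177. 205.] [0.6409 0.3709 0.036 ]
footL [354.  251.7] [ 0.4903 -0.1762  0.01  ]
footR [421.  291.7] [ 0.3646 -0.3788  0.01  ]
```

jog_arm --moves '[[[0,100,130],[0,0,6],94],[[0,100,130],[0,0,6],94],[[0,100,130],[0,0,6],94],[[0,100,130],[0,0,6],94],[[10,140,130],[0,0,6],94]]'

```text
time_s: 0.57
ee_pos: [0.1955, -0.3784, 0.3404]
eef_rot: [3.135, 0.004, 0.875]
force: [0.5, 0.5, 1.1]
grip_width: 0.0941
```

jog_arm --moves '[[[160,370,0],[0,0,5.6],94],[[160,370,0],[0,0,5.6],94],[[160,370,0],[0,0,5.6],94],[[160,370,0],[0,0,5.6],94],[[160,370,0],[0,0,5.6],94]]'

```text
time_s: 0.98
ee_pos: [0.2785, -0.1845, 0.3355]
eef_rot: [3.141, 0.0, 1.364]
force: [1.6, -0.4, 0.8]
grip_width: 0.094
```

jog_arm --moves '[[[90,210,0],[0,0,0],94],[[90,210,0],[0,0,0],94],[[90,210,0],[0,0,0],94],[[90,210,0],[0,0,0],94],[[90,210,0],[0,0,0],94]]'

```text
time_s: 1.4
ee_pos: [0.3607, 0.0074, 0.3356]
eef_rot: [3.141, -0.0, 1.357]
force: [0.7, -1.5, 0.3]
grip_width: 0.0941
```

Run:
```python
from h import *
c=get("scene","s1"); t=get("top","t1")
crop(c.img,150,100,420,300,3,"s1c")
```

```text
(no output)
```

View pics/s1.png

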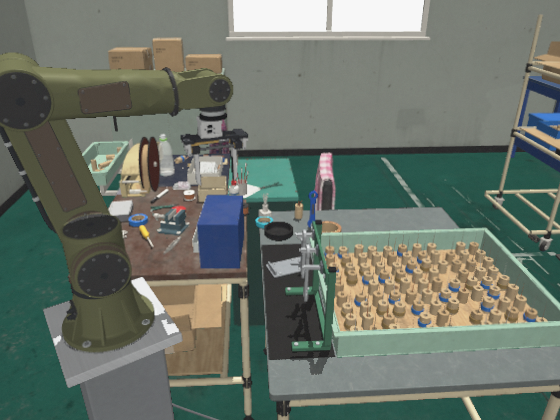

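View pics/t1.png

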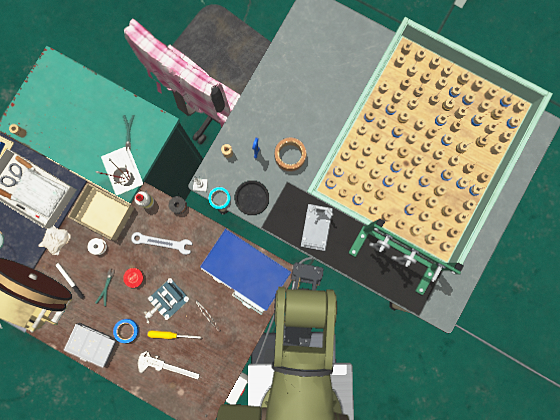

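Run:
```python
from h import *
i=cv2.imread("pics/s1.png")[:,:,::-1]
crop(i,245,200,355,360,5,"s1a"); crop(i,120,150,290,280,4.5,"s1b")
i=cv2.imread("pics/t1.png")[:,:,::-1]
crop(i,345,205,475,305,6,"t1a");crop(i,285,185,355,265,7,"t1b")
```

```text
(no output)
```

View pics/s1a.png

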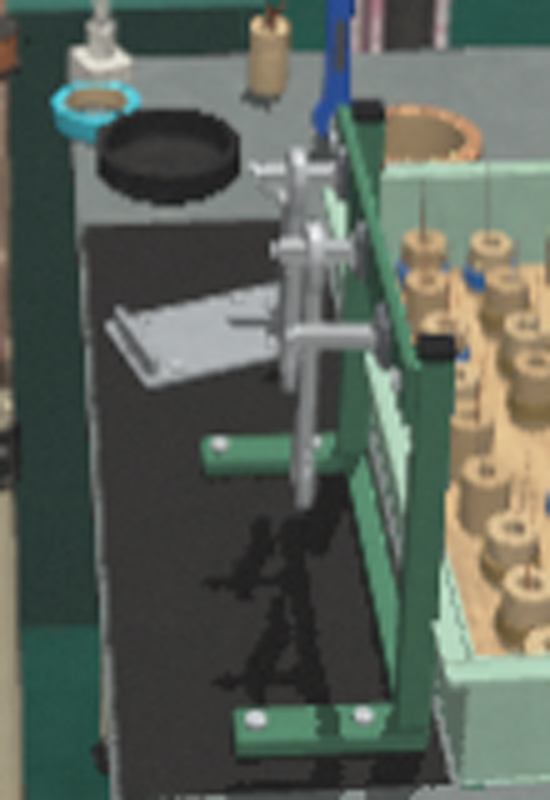

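View pics/s1b.png

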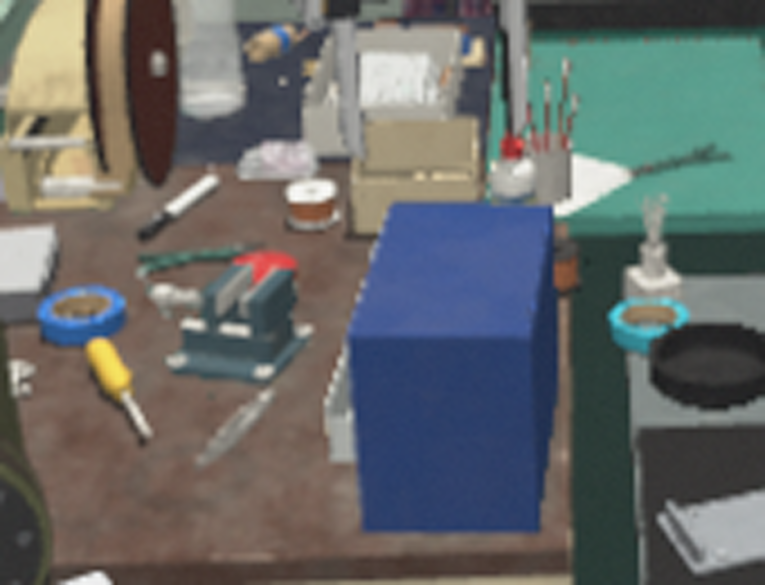

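View pics/t1a.png

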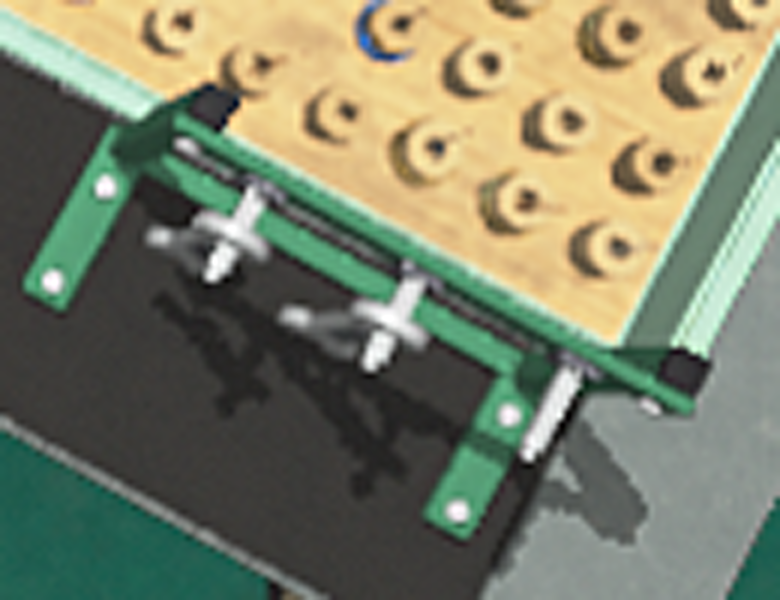

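View pics/t1b.png

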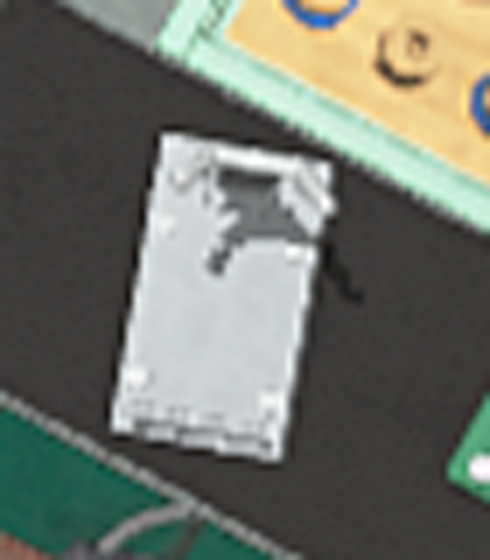

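```bash
cat >> h.py <<'E'
np.set_printoptions(precision=4,suppress=True)
def comp(m,pt,r=6):
    n,l=cv2.connectedComponents(m.astype(np.uint8),connectivity=4)
    x,y=map(int,pt); w=l[y-r:y+r+1,x-r:x+r+1]; w=w[w>0]
    return (l==np.bincount(w).argmax())
E
python3 - <<'E'
from h import *
t=get("top"); s=get("scene")
hsv=cv2.cvtColor(t.img,cv2.COLOR_RGB2HSV).astype(int)
m=(hsv[:,:,1]<60)&(hsv[:,:,2]>150)
a=comp(m,(150,240)); b=comp(m,(316,230))
print(a.sum(),b.sum())
def world(mask,z):
    ys,xs=np.nonzero(mask); return np.array([t.plane((x,y),z)[:2] for x,y in zip(xs,ys)])
for mask,z in((a,.008),(b,.006)):
    P=world(mask,z); rc=cv2.minAreaRect((P*1000).astype(np.float32)); print(rc, cv2.boxPoints(rc))
# spanner: eye pixels vs contour
P=world(a,.008); c=P.mean(0); u,sv,vt=np.linalg.svd(P-c); d=vt[0]*(1 if vt[0][1]>0 else -1)
print("centroid",c,"dir",d,np.degrees(np.arctan2(d[1],d[0])),"span",((P-c)@d).min(),((P-c)@d).max())
n=np.array([-d[1],d[0]])
q=(P-c)@d; w=(P-c)@n
for lo in np.arange(-.1,.1,.01):
    k=(q>=lo)&(q<lo+.01)
    if k.any(): print(round(lo,3),w[k].min(),w[k].max(),k.sum())
# triangulate
for nme,ut,us in [("pegtip",(433.3,280.8),(303,266.6)),("pegroot",(440.3,266.7),(321.6,267)),("restFL",(301.4,246.4),(266.6,264.4)),("restFR",(325.4,250.7),(275,277))]:
    print(nme,*tri(t,ut,s,us))
v=np.zeros_like(t.img);v[a]=255;v[b]=128
crop(v,110,180,350,320,3,"mask")
E
```

```text
499 939
((527.1234741210938, 426.41790771484375), (189.60162353515625, 45.34069061279297), 80.89588928222656) [[489.7385 336.3984]
 [534.508  329.2242]
 [564.5085 516.4374]
 [519.739  523.6116]]
((569.52685546875, -61.20256042480469), (80.7924575805664, 136.60244750976562), 77.92274475097656) [[ 494.2853  -86.414 ]
 [ 627.8642 -114.9954]
 [ 644.7684  -35.9911]
 [ 511.1895   -7.4098]]
centroid [0.5286 0.4224] dir [0.1892 0.9819] 79.09289834606857 span -0.09144966890027094 0.09867706315854603
-0.1 -0.009845315771654527 0.012118506941720125 2
-0.09 -0.02101616686661175 0.02040837389298604 25
-0.08 -0.022989966703722088 0.02204438801366664 34
-0.07 -0.02189458373441409 0.02258961832568174 46
-0.06 -0.01663630089347114 0.018120804217661306 32
-0.05 -0.011928298920970887 0.01168381562378822 26
-0.04 -0.012259422131982 0.012774920903400558 28
-0.03 -0.011712530827681563 0.01190060648487074 22
-0.02 -0.012044506092942203 0.012446029450343581 22
-0.01 -0.010951031770098684 0.011570917582304753 19
-0.0 -0.011830569853595638 0.010695065777831563 21
0.01 -0.010737363094060221 0.01178554668087279 19
0.02 -0.012164162347259934 0.011453967882809472 24
0.03 -0.012498514660660246 0.012543997761688167 22
0.04 -0.011952055385864186 0.011666438752496806 24
0.05 -0.012833620500557526 0.012756123975366237 27
0.06 -0.013169473514605613 0.015479269715437421 28
0.07 -0.018214217265018002 0.017112412448524572 28
0.08 -0.017121171827728668 0.01820085864294682 25
0.09 -0.01548202619601347 0.013176853079296735 25
pegtip [ 0.4034 -0.3544  0.2277] 0.0019545337757365657
pegroot [ 0.4419 -0.3767  0.2245] 0.004617946264529575
restFL [ 0.5113 -0.0142  0.0071] 0.005331866663149475
restFR [ 0.4963 -0.0887  0.006 ] 0.003977771638425003
```

View pics/mask.png

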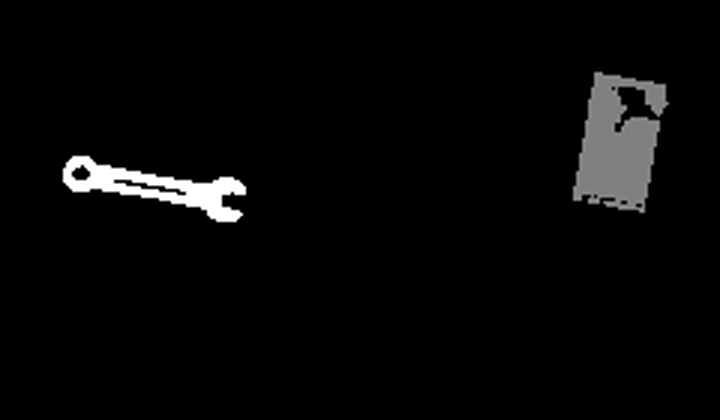

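Run:
```python
from h import *
t=get("top")
hsv=cv2.cvtColor(t.img,cv2.COLOR_RGB2HSV).astype(int)
b=comp((hsv[:,:,1]<60)&(hsv[:,:,2]>130),(316,230))
L=[];Rr=[];F=[]
g=t.img.mean(2)
def sub(p,dv):  # subpixel half-level crossing along dv
    xs=np.arange(-3,3.01,.1); m=np.array([cv2.getRectSubPix(g.astype(np.float32),(1,1),(float(p[0]+k*dv[0]),float(p[1]+k*dv[1])))[0,0] for k in xs])
    h=(m[0]+m[-1])/2; i=np.argmin(abs(m-h)); return (p[0]+xs[i]*dv[0],p[1]+xs[i]*dv[1])
for y in range(212,246,2):
    xs=np.nonzero(b[y])[0]; L.append(sub((xs.min(),y),(1,0))); Rr.append(sub((xs.max(),y),(1,0)))
for x in range(304,324,2):
    ys=np.nonzero(b[:,x])[0]; F.append(sub((x,ys.max()),(0,1)))
def line(uv,z=.006):
    P=np.array([t.plane(u,z)[:2] for u in uv],np.float32); l=cv2.fitLine(P,cv2.DIST_HUBER,0,.001,.001).ravel(); return l
for n,E in(("L",L),("R",Rr),("F",F)):
    l=line(E); print(n,l,np.degrees(np.arctan2(l[1],l[0])))
```

```text
L [ 0.9813 -0.1926  0.5629 -0.0196] -11.105018
R [ 0.9769 -0.2137  0.5606 -0.0982] -12.340083
F [ 0.2832  0.9591  0.5043 -0.0491] 73.55026
```

jog_arm --moves '[[[166,400,0],[0,0,0.3],60],[[166,400,0],[0,0,0.3],60],[[166,400,0],[0,0,0.3],60],[[166,400,0],[0,0,0.3],60],[[166,400,0],[0,0,0.3],60]]'

```text
time_s: 2.07
ee_pos: [0.4415, 0.1974, 0.3356]
eef_rot: [3.141, -0.0, 1.38]
force: [1.2, -0.6, 0.7]
grip_width: 0.0641
```

Run:
```python
from h import *
t=get("top");s=get("scene")
print(tri(t,(200,338),s,(152.9,247.3)))
print("drawer",tri(t,(290.5,272),s,(120+538/4.5,150+335/4.5)), tri(t,(265.5,310.5),s,(120+350/4.5,150+337/4.5)))
o=ctrl.get_obs();print(o["ee_pos"],o["eef_rot"],o["qpos"])
```

```text
(array([0.2351, 0.3024, 0.0048]), np.float64(0.0056066346202675085))
drawer (array([0.4344, 0.0246, 0.1631]), np.float64(0.008792376820120918)) (array([0.3267, 0.0973, 0.1609]), np.float64(0.004826438364735925))
[0.4419 0.1991 0.3339] [-3.1392  0.001   1.3836] [0.3476 0.0858 1.4813 0.0004 1.577  0.5348]
```

jog_arm --moves '[[[85,216,0],[0,0,0],60],[[85,216,0],[0,0,0],60],[[85,216,0],[0,0,0],60],[[85,216,0],[0,0,0],60],[[85,216,-20],[0,0,0],60]]'

```text
time_s: 2.58
ee_pos: [0.5184, 0.389, 0.3256]
eef_rot: [3.139, -0.003, 1.38]
force: [-0.5, -0.2, 1.0]
grip_width: 0.06
```

jog_arm --moves '[[[12,32,-200],[0,0,0],60],[[12,32,-200],[0,0,0],60],[[12,32,-200],[0,0,0],60],[[12,32,-200],[0,0,0],60],[[12,32,-200],[0,0,0],60]]'

```text
time_s: 3.0
ee_pos: [0.5295, 0.4187, 0.1209]
eef_rot: [-3.141, 0.001, 1.38]
force: [0.8, 0.3, 0.3]
grip_width: 0.0599
```

Run:
```python
from h import *
o=ctrl.get_obs();print(o["ee_pos"],o["eef_rot"],o["qpos"])
t=get("top","t2");s=get("scene","s2")
crop(t.img,100,180,260,320,4,"t2c");
```

```text
[0.5295 0.4187 0.1209] [-3.1407  0.0011  1.3799] [ 0.6149  0.6515  1.2089 -0.0002  1.2825  0.8058]
```

View pics/t2c.png

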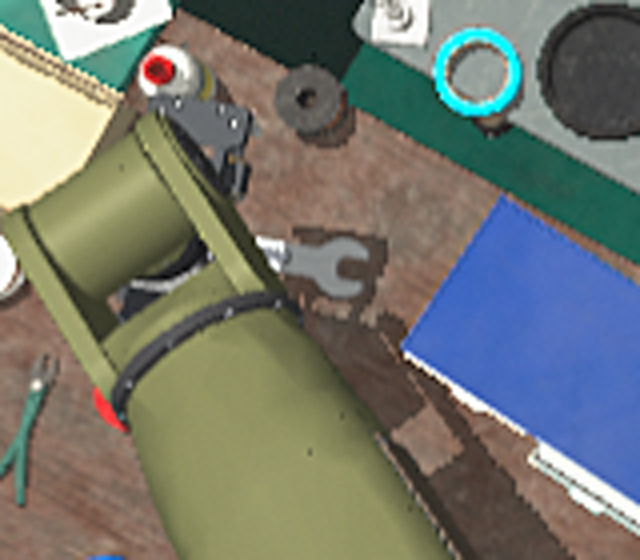

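View pics/s2.png

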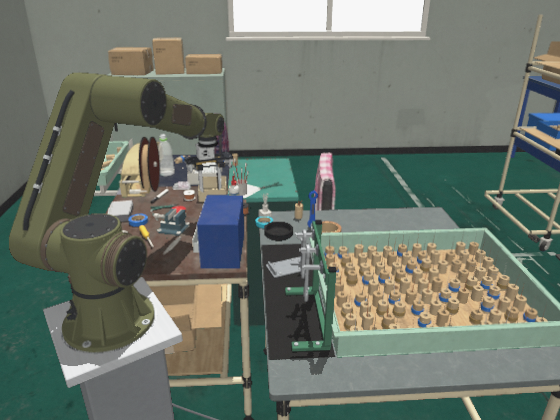

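jog_arm --moves '[[[-2.5,-4,-40],[0,0,0],60],[[-2.5,-4,-80],[0,0,0],60],[[-2.5,-4,-100],[0,0,0],60],[[-2.5,-4,-112],[0,0,0],60],[[-2.5,-4,-112],[0,0,0],60]]'

```text
time_s: 3.52
ee_pos: [0.5265, 0.4162, 0.0113]
eef_rot: [-3.141, 0.001, 1.382]
force: [-0.2, -0.4, 0.6]
grip_width: 0.0601
```

jog_arm --moves '[[[0,0,-3],[0,0,0],60],[[0,0,-6],[0,0,0],60],[[0,0,-6.5],[0,0,0],60],[[0,0,-6.5],[0,0,0],60]]'

```text
time_s: 3.85
ee_pos: [0.5261, 0.4179, 0.006]
eef_rot: [3.14, -0.001, 1.383]
force: [0.1, -1.0, -0.5]
grip_width: 0.06
```

jog_arm --moves '[[[0,0,-2],[0,0,0],60],[[0,0,-3],[0,0,0],60],[[0,0,-3],[0,0,0],60]]'

```text
time_s: 4.1
ee_pos: [0.5255, 0.4177, 0.0017]
eef_rot: [-3.141, 0.0, 1.383]
force: [0.0, -0.7, -0.8]
grip_width: 0.0599
```

jog_arm --moves '[[[0,0,0],[0,0,0],10],[[0,0,0],[0,0,0],10],[[0,0,0],[0,0,0],10],[[0,0,0],[0,0,0],10],[[0,0,0],[0,0,0],10]]' --squeeze 40

```text
time_s: 4.52
ee_pos: [0.5256, 0.4177, 0.0018]
eef_rot: [-3.142, -0.0, 1.383]
force: [0.3, -0.1, 0.6]
grip_width: 0.0296
```

jog_arm --moves '[[[0,0,0],[0,0,0],10],[[0,0,0],[0,0,0],10],[[0,0,0],[0,0,0],10]]'

```text
time_s: 4.77
ee_pos: [0.5257, 0.4177, 0.0018]
eef_rot: [3.141, -0.0, 1.383]
force: [1.1, -0.7, 0.3]
grip_width: 0.0223
```

jog_arm --moves '[[[0,0,15],[0,0,0],10],[[0,0,35],[0,0,0],10],[[0,0,60],[0,0,0],10],[[0,0,90],[0,0,0],10],[[0,0,125],[0,0,0],10]]'

```text
time_s: 5.18
ee_pos: [0.525, 0.4173, 0.128]
eef_rot: [-3.14, 0.001, 1.383]
force: [0.6, -0.1, -1.9]
grip_width: 0.0222
```

Run:
```python
from h import *
o=ctrl.get_obs();print(o["ee_pos"],o["eef_rot"],o["force"],o["moment"],o["grip_width"])
t=get("top","t3");s=get("scene","s3")
crop(t.img,100,180,260,320,4,"t3c");crop(s.img,150,130,290,230,5,"s3c")
```

```text
[0.525  0.4173 0.128 ] [-3.1403  0.0014  1.3833] [ 0.5717 -0.0963 -1.9402] [-0.0808 -0.0579 -0.0103] 0.02222663764175308
```

View pics/t3c.png

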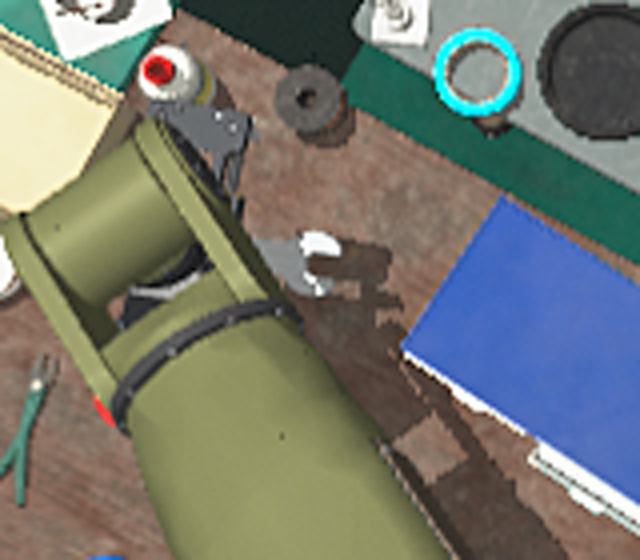

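View pics/s3c.png

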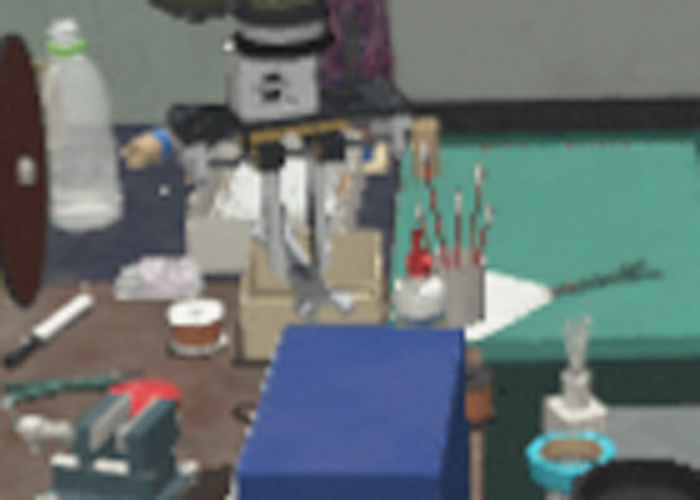

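jog_arm --moves '[[[0,0,170],[0,0,0],10],[[0,0,170],[0,0,0],10],[[0,0,170],[0,0,0],10],[[0,-30,170],[0,0,-1],10],[[4,-60,175],[0,0,-2],10]]'

```text
time_s: 5.7
ee_pos: [0.529, 0.3594, 0.3068]
eef_rot: [3.138, -0.005, 1.209]
force: [0.5, -0.5, -0.7]
grip_width: 0.0222
```

jog_arm --moves '[[[0,-205,0],[0,0,-7.1],10],[[0,-205,0],[0,0,-7.1],10],[[0,-205,0],[0,0,-7.1],10],[[0,-205,0],[0,0,-7.1],10],[[0,-205,0],[0,0,-7.1],10]]'

```text
time_s: 6.12
ee_pos: [0.5289, 0.1505, 0.302]
eef_rot: [3.142, 0.0, 0.583]
force: [1.5, -0.0, -0.8]
grip_width: 0.022
```

jog_arm --moves '[[[0,-205,0],[0,0,-7.1],10],[[0,-205,0],[0,0,-7.1],10],[[0,-205,0],[0,0,-7.1],10],[[0,-205,0],[0,0,-7.1],10],[[0,-205,0],[0,0,-7.1],10]]'

```text
time_s: 6.53
ee_pos: [0.5289, -0.0545, 0.3021]
eef_rot: [3.142, -0.0, -0.037]
force: [1.7, 0.7, -0.6]
grip_width: 0.0227
```

Run:
```python
from h import *
o=ctrl.get_obs();print(o["ee_pos"],o["eef_rot"],o["qpos"],o["force"],o["moment"],o["grip_width"])
```

```text
[ 0.5289 -0.0545  0.3021] [ 3.1415 -0.0001 -0.037 ] [-0.1716  0.2032  1.4193 -0.      1.519   1.4362] [ 1.686   0.6941 -0.6156] [ 0.0455 -0.0419  0.0068] 0.022659929548157518
```

jog_arm --moves '[[[2,0,0],[0,0,-1.88],10],[[2,0,0],[0,0,-1.88],10],[[2,0,0],[0,0,-1.88],10]]'

```text
time_s: 6.78
ee_pos: [0.5313, -0.053, 0.3018]
eef_rot: [-3.142, 0.0, -0.198]
force: [-0.3, 0.7, -1.0]
grip_width: 0.0219
```

jog_arm --moves '[[[0,0,-60],[-1.6,-7.84,0],10],[[0,0,-60],[-1.6,-7.84,0],10],[[0,0,-60],[-1.6,-7.84,0],10],[[0,0,-60],[-1.6,-7.84,0],10],[[0,0,-60],[-1.6,-7.84,0],10]]'

```text
time_s: 7.2
ee_pos: [0.5312, -0.0517, 0.2422]
eef_rot: [3.136, -0.59, -0.19]
force: [0.7, 0.2, -0.3]
grip_width: 0.0226
```

jog_arm --moves '[[[0,0,0],[-0.2,-0.98,0],10],[[0,0,0],[-0.2,-0.98,0],10]]'

```text
time_s: 7.37
ee_pos: [0.5296, -0.0514, 0.2404]
eef_rot: [3.135, -0.672, -0.189]
force: [0.2, 1.1, -0.9]
grip_width: 0.0226
```

Run:
```python
from h import *
o=ctrl.get_obs();print(o["ee_pos"],o["eef_rot"],o["qpos"],o["force"],o["moment"],o["grip_width"])
M=R.from_euler("xyz",o["eef_rot"]).as_matrix();print(M)
t=get("top","t4");s=get("scene","s4")
crop(t.img,240,150,400,290,4.5,"t4c");crop(s.img,200,130,360,270,4.5,"s4c")
```

```text
[ 0.5296 -0.0514  0.2404] [ 3.1345 -0.6723 -0.1889] [-0.1494 -0.1033  2.0219 -0.0604  0.5522  1.6531] [ 0.2244  1.13   -0.8939] [0.1585 0.4625 0.0808] 0.022604491489553714
[[ 0.7685 -0.1921  0.6103]
 [-0.1469 -0.9814 -0.1239]
 [ 0.6228  0.0055 -0.7824]]
```

View pics/t4c.png

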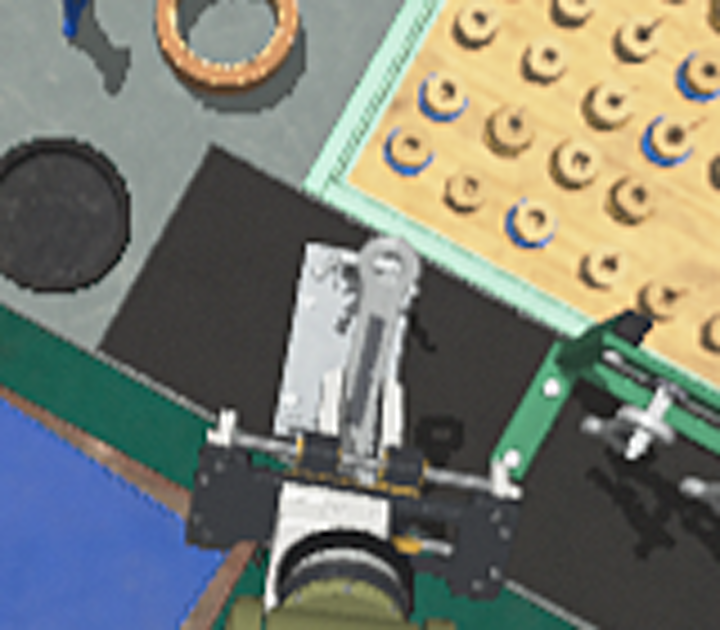

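View pics/s4c.png

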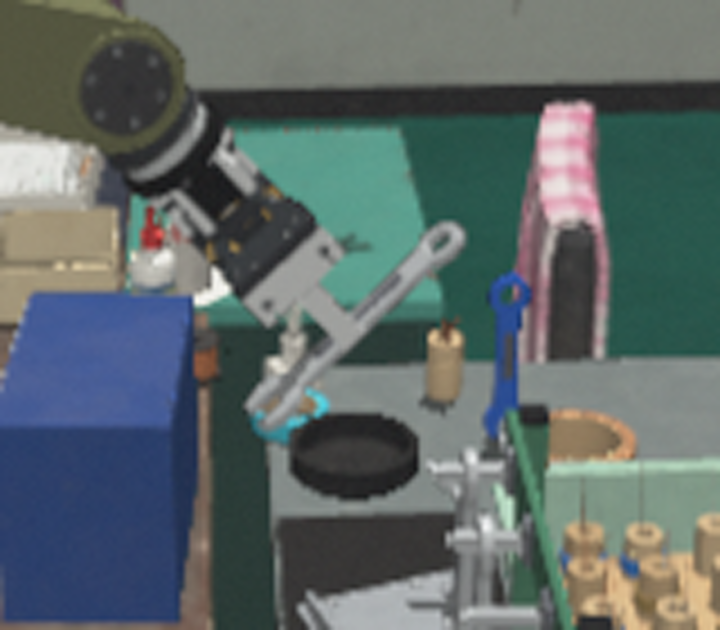

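Run:
```python
from h import *
t=get("top");s=get("scene");o=ctrl.get_obs()
M=R.from_euler("xyz",o["eef_rot"]).as_matrix();p=o["ee_pos"];print(p)
eye=p+.0871*M[:,0]-.0022*M[:,2]; print("pred eye",eye, t.proj(eye),s.proj(eye))
jaw=p-.086*M[:,0]-.0022*M[:,2]; print("pred jaw",jaw, t.proj(jaw),s.proj(jaw))
print(tri(t,(240+390/4.5,150+263/4.5),s,(200+446/4.5,130+240/4.5)))
# required shift to home
u=np.array([np.cos(np.radians(-11.5)),np.sin(np.radians(-11.5)),0]);z=np.array([0,0,1.]);a=np.radians(40)
xs=np.cos(a)*u+np.sin(a)*z; zs=-np.sin(a)*u+np.cos(a)*z; O=np.array([.5235,-.052,0])
home=O+.127*u+.12*z; T=np.stack([xs,-np.cross(zs,xs),-zs],1)
print("home eye",home,"TCP",home-.0871*xs-.0022*zs)
rv=R.from_matrix(T@M.T).as_rotvec(); print("turn units",np.degrees(rv)/5)
print("zs",zs,"xs",xs)
```

```text
[ 0.5322 -0.0523  0.2425]
pred eye [ 0.598  -0.065   0.2983] [[326.2327 206.7761]] [[298.007  183.1307]]
pred jaw [ 0.4647 -0.0392  0.1909] [[314.3565 259.3149]] [[256.8004 222.2329]]
(array([ 0.5962, -0.0678,  0.2985]), np.float64(0.006315362152055391))
home eye [ 0.648  -0.0773  0.12  ] TCP [ 0.584  -0.0643  0.0623]
turn units [-0.0126 -0.3354 -0.062 ]
zs [-0.6299  0.1282  0.766 ] xs [ 0.7507 -0.1527  0.6428]
```

jog_arm --moves '[[[55,-13,-60],[0,-0.3,0],10],[[55,-13,-60],[0,-0.3,0],10],[[55,-13,-117],[0,-0.3,0],10],[[55,-13,-117],[0,-0.3,0],10],[[55,-13,-117],[0,-0.3,0],10]]'

```text
time_s: 7.98
ee_pos: [0.5856, -0.0653, 0.12]
eef_rot: [-3.141, -0.687, -0.196]
force: [0.0, 0.1, -1.8]
grip_width: 0.0222
```

```bash
cat > st.py <<'E'
from h import *
import sys
o=ctrl.get_obs()
M=R.from_euler("xyz",o["eef_rot"]).as_matrix();p=o["ee_pos"];print(p,o["qpos"],o["force"],o["moment"],o["grip_width"])
u=np.array([np.cos(np.radians(-11.5)),np.sin(np.radians(-11.5)),0]);z=np.array([0,0,1.]);a=np.radians(40)
xs=np.cos(a)*u+np.sin(a)*z; zs=-np.sin(a)*u+np.cos(a)*z; O=np.array([.5235,-.052,0])
home=O+.127*u+.12*z; T=np.stack([xs,-np.cross(zs,xs),-zs],1)
tcp=home-.0871*xs-.0022*zs
print("to home mm",1000*(tcp-p),"turn",np.degrees(R.from_matrix(T@M.T).as_rotvec())/5)
if len(sys.argv)>1:
    n=sys.argv[1]
    t=get("top");s=get("scene"); crop(t.img,270,170,370,270,6,"t"+n);crop(s.img,230,190,330,290,6,"s"+n)
E
python3 st.py 5
```

```text
[ 0.5856 -0.0653  0.12  ] [-0.1639  0.2102  2.0213 -0.0913  0.2238  1.6849] [ 0.0086  0.0903 -1.7874] [ 0.1849  0.4666 -0.0588] 0.022221583960899533
to home mm [ -1.6132   1.0007 -57.6505] turn [-0.0267 -0.1199 -0.0532]
```

View pics/t5.png

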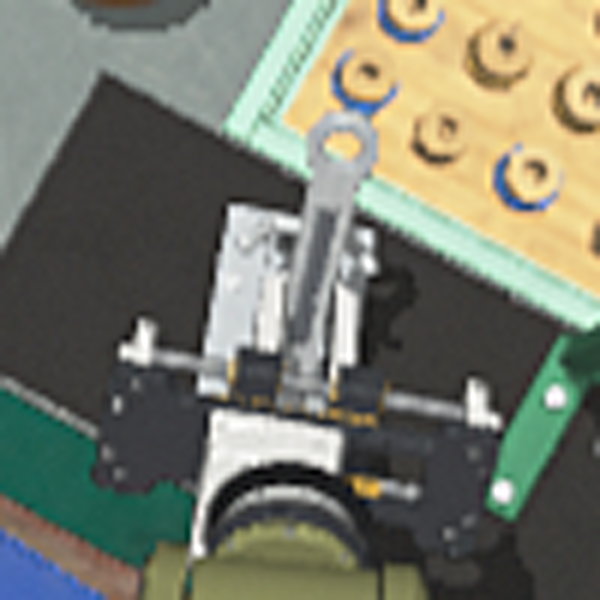

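View pics/s5.png

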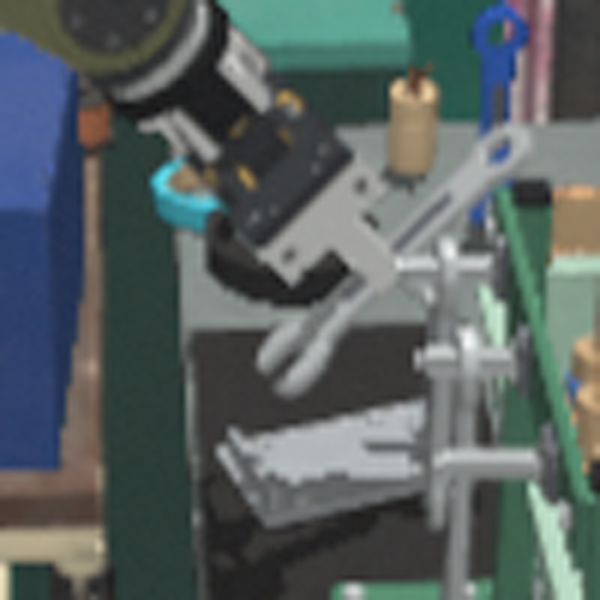

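jog_arm --moves '[[[1,0,-12],[0,0,0],10],[[1,0,-24],[0,0,0],10],[[1,0,-34],[0,0,0],10],[[1,0,-40],[0,0,0],10],[[1,0,-40],[0,0,0],10]]'

```text
time_s: 8.5
ee_pos: [0.5882, -0.0655, 0.0855]
eef_rot: [-3.141, -0.697, -0.197]
force: [0.0, -0.2, -1.3]
grip_width: 0.0221
```

```bash
python3 st.py 6
```

```text
[ 0.5882 -0.0655  0.0855] [-0.1633  0.2829  2.0397 -0.1673  0.1241  1.7625] [ 0.0291 -0.2395 -1.3349] [0.1277 0.4468 0.0075] 0.022075077408132762
to home mm [ -4.2168   1.1587 -23.1784] turn [-0.0098 -0.0126 -0.0524]
```

View pics/t6.png

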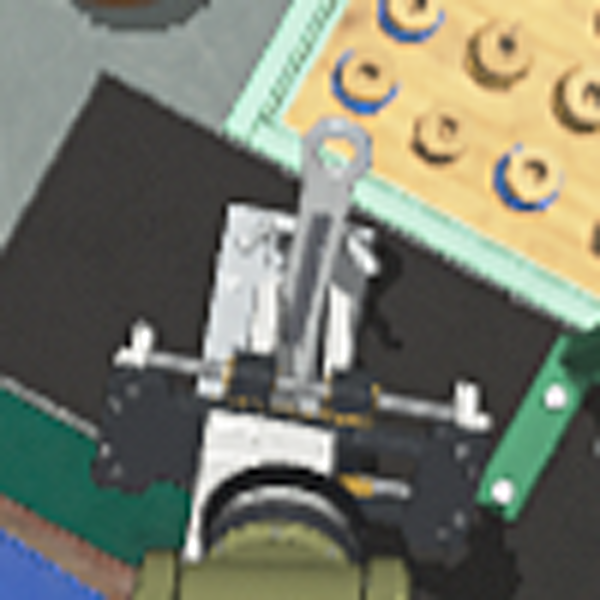

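View pics/s6.png

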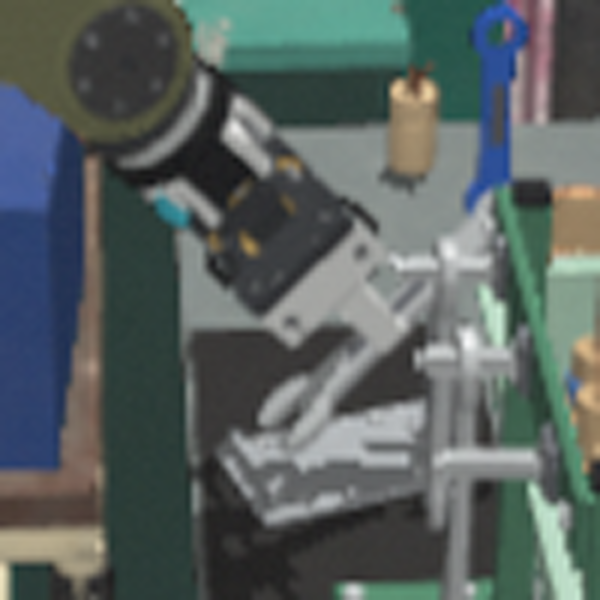

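Run:
```python
from h import *
u=np.array([np.cos(np.radians(-11.5)),np.sin(np.radians(-11.5)),0]);v=np.array([-u[1],u[0],0]);z=np.array([0,0,1.]);O=np.array([.5235,-.052,0])
t=get("top");s=get("scene")
W=lambda x,y,zz:O+u*x/1e3+v*y/1e3+z*zz/1e3
P={"endL":W(80,29,101),"endR":W(80,-29,101),"rodL":W(95,16,85),"rodR":W(95,-16,85),"FL":W(-20,39,6),"FR":W(-20,-39,6),"BL":W(116,39,6),"BR":W(116,-39,6)}
i6=t.img;x0,y0,k=270,170,6
big=cv2.resize(t.img[170:270,270:370,::-1],None,fx=6,fy=6,interpolation=cv2.INTER_CUBIC)
for n,p in P.items():
    q=t.proj(p)[0]; c=(int((q[0]-270+.5)*6),int((q[1]-170+.5)*6)); cv2.circle(big,c,4,(0,0,255),-1); print(n,c,s.proj(p)[0])
cv2.imwrite("pics/t6m.png",big)
```

```text
endL (250, 252) [294.4555 235.0748]
endR (366, 274) [301.904  243.4956]
rodL (279, 231) [300.1365 240.2808]
rodR (342, 243) [304.2839 244.9477]
FL (185, 456) [265.1909 264.099 ]
FR (332, 484) [273.9102 276.7054]
BL (232, 201) [302.3133 255.888 ]
BR (378, 229) [312.3579 267.754 ]
```

View pics/t6m.png

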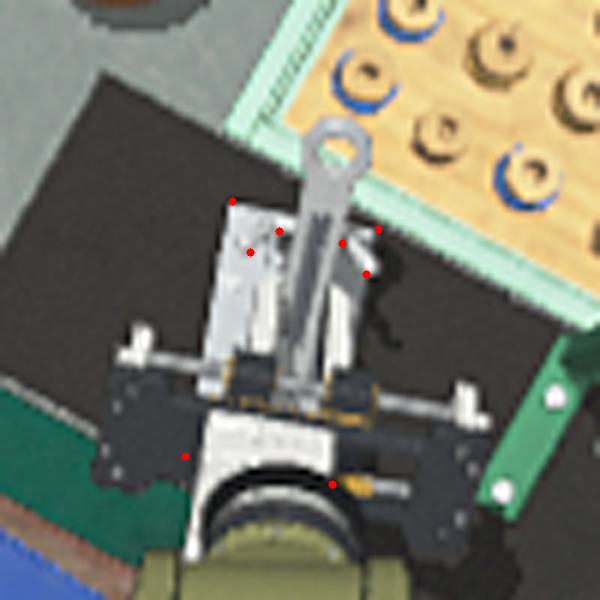

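Run:
```python
from h import *
t=get("top");o=ctrl.get_obs()
M=R.from_euler("xyz",o["eef_rot"]).as_matrix();p=o["ee_pos"]
for d in (.0871,.04,.06):
    q=t.proj(p+d*M[:,0]-.0022*M[:,2])[0]; print(d,((q-[270,170])+.5)*6, t.proj(p+d*M[:,0]+.003*M[:,1])[0]-t.proj(p+d*M[:,0])[0])
m=cv2.cvtColor(t.img,cv2.COLOR_RGB2GRAY)
for y in (200,204,208,212): print(y,m[y,312:336])
```

```text
0.0871 [334.7762 149.9788] [1.0201 0.186 ]
0.04 [316.3173 230.386 ] [1.0025 0.1835]
0.06 [324.0763 196.5821] [1.0099 0.1845]
200 [ 59  60  59  62  57  54  49  41 109 176 181 180 181 175 178 181 168 206
 220 207 196 194 209 225]
204 [112  76  56  43  41  44  45  60 177 186 187 189 184 183 185 179 121 115
 196 206 230 231 226 226]
208 [199 201 184 160 156 158 175 170 187 133  97  91 109 185 175 151 118 155
 191 196  94  46  70 106]
212 [213 220 174 212 189 115 159 191 131  95  92 132 188 167 123  97 135 206
 231 188  77  24  35  37]
```

jog_arm --moves '[[[0,1,-6],[0.04,0.2,0],10],[[0,1,-12],[0.08,0.4,0],10],[[0,1,-16],[0.08,0.4,0],10],[[0,1,-16],[0.08,0.4,0],10]]'

```text
time_s: 9.08
ee_pos: [0.5878, -0.0643, 0.0682]
eef_rot: [-3.14, -0.66, -0.197]
force: [-2.9, 1.1, 1.4]
grip_width: 0.0224
```

```bash
python3 st.py
```

```text
[ 0.5878 -0.0643  0.0682] [-0.1616  0.3192  2.0256 -0.1486  0.1383  1.7458] [-2.8671  1.1333  1.4391] [0.1257 0.2046 0.0216] 0.02238880160846428
to home mm [-3.7997  0.0151 -5.8367] turn [-0.0959 -0.423  -0.0537]
```

jog_arm --moves '[[[-1.5,0,-1.5],[0,0,0],10],[[-3,0,-3],[0,0,0],10],[[-3,0,-3],[0,0,0],10]]'

```text
time_s: 9.33
ee_pos: [0.5844, -0.0643, 0.0656]
eef_rot: [-3.14, -0.661, -0.197]
force: [-0.4, 0.4, 0.6]
grip_width: 0.0221
```

```bash
python3 st.py 7
```

```text
[ 0.5844 -0.0643  0.0656] [-0.1628  0.3186  2.0355 -0.1542  0.1286  1.7506] [-0.374   0.3973  0.5623] [0.0857 0.1541 0.0153] 0.02211890228418094
to home mm [-0.4557  0.017  -3.314 ] turn [-0.0946 -0.4186 -0.0533]
```

View pics/t7.png

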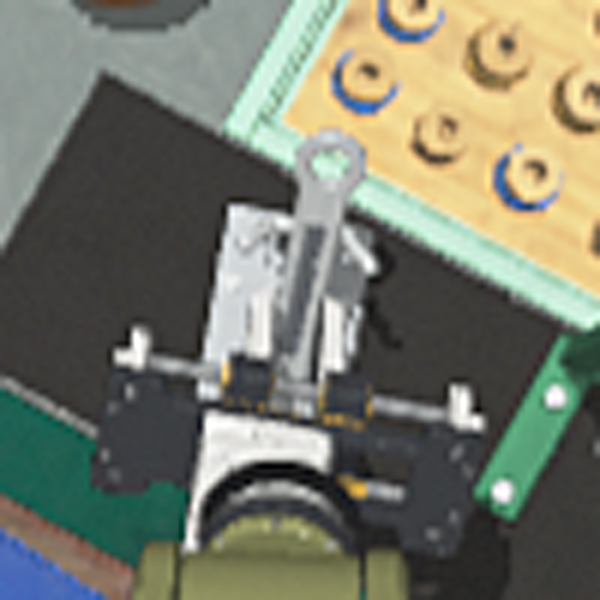

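View pics/s7.png

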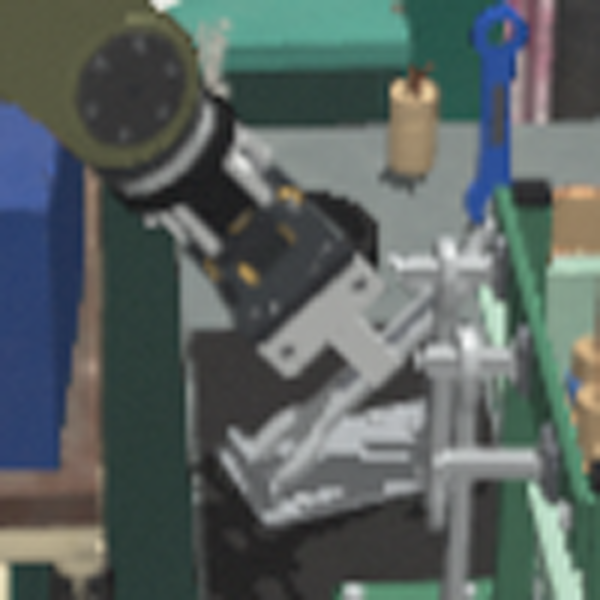

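jog_arm --moves '[[[0,0,-1.5],[0,0,0],10],[[0,0,-2.5],[0,0,0],10],[[0,0,-2.5],[0,0,0],10]]'

```text
time_s: 9.68
ee_pos: [0.5851, -0.0644, 0.0644]
eef_rot: [-3.14, -0.663, -0.197]
force: [-12.9, 2.1, 16.7]
grip_width: 0.0223
```

jog_arm --moves '[[[0,0,0],[0,0,0],26],[[0,0,0],[0,0,0],30],[[0,0,0],[0,0,0],40],[[0,0,0],[0,0,0],44],[[0,0,0],[0,0,0],44]]'

```text
time_s: 10.1
ee_pos: [0.5845, -0.0643, 0.063]
eef_rot: [-3.14, -0.66, -0.197]
force: [0.1, -0.0, 0.5]
grip_width: 0.0433
```

```bash
python3 st.py 8
```

```text
[ 0.5845 -0.0643  0.063 ] [-0.1627  0.3243  2.0358 -0.1616  0.1232  1.7581] [ 0.0732 -0.0253  0.5184] [0.0704 0.2386 0.0339] 0.04332339550147888
to home mm [-0.5832  0.0082 -0.7154] turn [-0.0958 -0.4243 -0.0527]
```

View pics/t8.png

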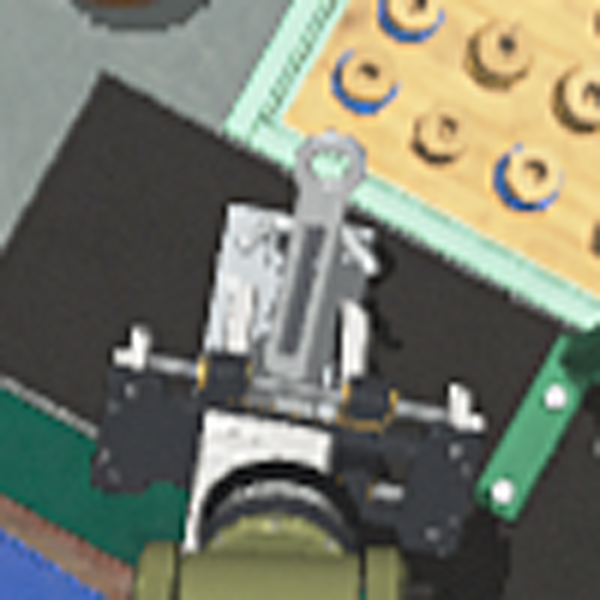

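View pics/s8.png

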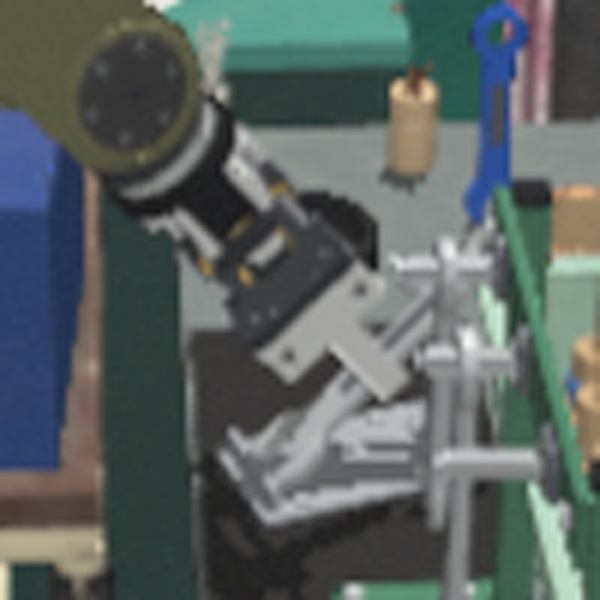

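jog_arm --moves '[[[-10,2,12],[0,0,0],44],[[-25,5,30],[0,0,0],44],[[-44,9,54],[0,0,0],50],[[-60,12,80],[0,0,0],60],[[-60,12,110],[0,0,0],60]]'

```text
time_s: 10.62
ee_pos: [0.5219, -0.0517, 0.1729]
eef_rot: [-3.14, -0.657, -0.196]
force: [1.0, -0.1, 0.3]
grip_width: 0.0586
```

```bash
cat > fit.py <<'E'
from h import *
D=[((-1.2926,.3005,1.5216,0,1.3207),(.1858,-.5174,.2049)),((.3476,.0858,1.4813,0,1.577),(.4419,.1991,.3339)),
((.6149,.6515,1.2089,0,1.2825),(.5295,.4187,.1209)),((-.1716,.2032,1.4193,0,1.519),(.5289,-.0545,.3021)),
((-.1494,-.1033,2.0219,-.0604,.5522),(.5296,-.0514,.2404)),((-.1639,.2102,2.0213,-.0913,.2238),(.5856,-.0653,.12)),((-.1627,.3243,2.0358,-.1616,.1232),(.5845,-.0643,.063))]
def fk(x,q2,q3,q5):
    r0,h,L2,L3,o,Lt=x
    a=q2+q3;b=a+q5
    return np.array([r0+L2*np.sin(q2)+L3*np.sin(a)+o*np.cos(a)+Lt*np.sin(b), h+L2*np.cos(q2)+L3*np.cos(a)-o*np.sin(a)+Lt*np.cos(b)])
def res(x):
    e=[]
    for q,p in D:
        r=np.sqrt(p[0]**2+p[1]**2-.0366**2); e+=list(fk(x,q[1],q[2],q[4])-[r,p[2]])
    return e
s=least_squares(res,[0,.3,.45,.4,0,.3]); print(s.x,np.abs(s.fun).max())
def ik(r,z,t):
    b=np.pi-t
    f=lambda v: list(fk(s.x,v[0],v[1],b-v[0]-v[1])-[r,z])
    k=least_squares(f,[.3,2.0]); return k.x[0],k.x[1],b-k.x.sum(),k.cost
for t in (30,35,40,44,48):
    for (r,z) in ((.52,.13),(.56,.13),(.50,.13),(.50,.2)):
        print(t,r,z,np.round(ik(r,z,np.radians(t)),3))
E
python3 fit.py; python3 st.py 9
```

```text
[0.0004 0.2206 0.4245 0.447  0.041  0.2703] 0.0001398596059235535
30 0.52 0.13 [0.079 2.073 0.466 0.   ]
30 0.56 0.13 [0.165 1.974 0.478 0.   ]
30 0.5 0.13 [0.034 2.122 0.463 0.   ]
30 0.5 0.2 [-0.076  2.042  0.652  0.   ]
35 0.52 0.13 [0.058 2.133 0.34  0.   ]
35 0.56 0.13 [0.145 2.035 0.351 0.   ]
35 0.5 0.13 [0.012 2.181 0.338 0.   ]
35 0.5 0.2 [-0.109  2.103  0.536  0.   ]
40 0.52 0.13 [0.045 2.19  0.209 0.   ]
40 0.56 0.13 [0.132 2.092 0.219 0.   ]
40 0.5 0.13 [-0.001  2.237  0.208  0.   ]
40 0.5 0.2 [-0.135  2.163  0.415  0.   ]
44 0.52 0.13 [0.041 2.233 0.1   0.   ]
44 0.56 0.13 [0.128 2.136 0.109 0.   ]
44 0.5 0.13 [-0.005  2.281  0.098  0.   ]
44 0.5 0.2 [-0.151  2.21   0.315  0.   ]
48 0.52 0.13 [ 0.044  2.274 -0.014  0.   ]
48 0.56 0.13 [ 0.13   2.177 -0.004  0.   ]
48 0.5 0.13 [-0.002  2.322 -0.016  0.   ]
48 0.5 0.2 [-0.161  2.255  0.21   0.   ]
[ 0.5219 -0.0517  0.1729] [-0.1566 -0.0223  2.1141 -0.0606  0.3933  1.6584] [ 0.982  -0.1261  0.2893] [ 0.083   0.3232 -0.0235] 0.05858818577678521
to home mm [  62.0428  -12.611  -110.5409] turn [-0.1024 -0.4546 -0.057 ]
```

View pics/s9.png

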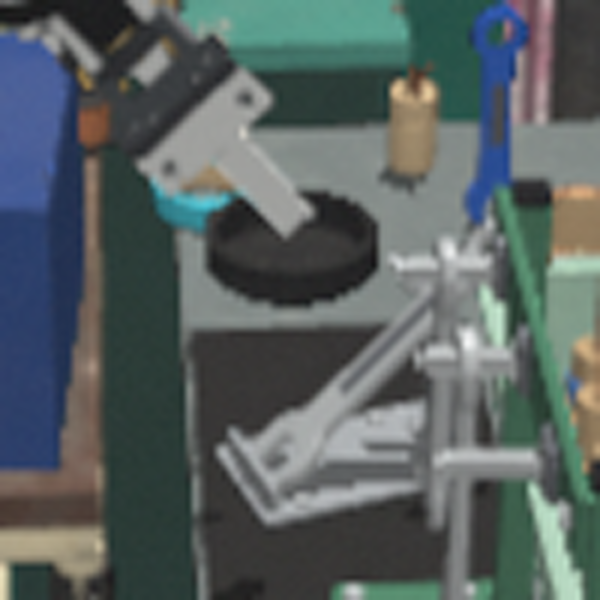

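View pics/t9.png

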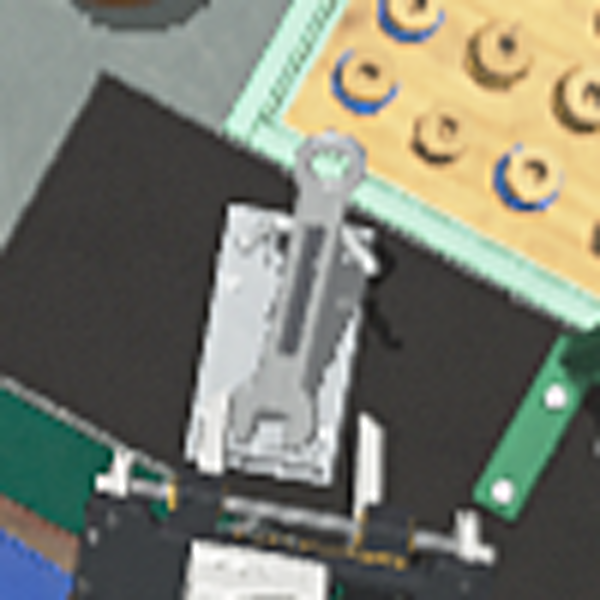

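jog_arm --moves '[[[62,-12,0],[1.96,9.6,0],56],[[62,-12,0],[1.96,9.6,0],56],[[62,-12,0],[1.96,9.6,0],56],[[62,-12,0],[1.96,9.6,0],56],[[62,-12,0],[1.96,9.6,0],56]]'

```text
time_s: 11.13
ee_pos: [0.5869, -0.0644, 0.1729]
eef_rot: [-3.138, -0.068, -0.198]
force: [-0.7, -0.2, 0.9]
grip_width: 0.0559
```

jog_arm --moves '[[[0,0,0],[0.5,2.5,0],56],[[0,0,0],[0.5,2.5,0],56],[[0,0,0],[0.5,2.5,0],56]]'

```text
time_s: 11.38
ee_pos: [0.5873, -0.0648, 0.1704]
eef_rot: [-3.139, 0.157, -0.199]
force: [-1.0, 0.0, 0.0]
grip_width: 0.0561
```

```bash
cat > st2.py <<'E'
from h import *
import sys
o=ctrl.get_obs()
M=R.from_euler("xyz",o["eef_rot"]).as_matrix();p=o["ee_pos"];print(p,o["qpos"],o["force"],o["grip_width"])
u=np.array([np.cos(np.radians(-11.5)),np.sin(np.radians(-11.5)),0]);z=np.array([0,0,1.]);O=np.array([.5235,-.052,0])
def tool(t,u):
    t=np.radians(t); zt=np.sin(t)*u-np.cos(t)*z; xt=np.cos(t)*u+np.sin(t)*z
    return np.stack([xt,np.cross(zt,xt),zt],1)
a=np.radians(40)
T=tool(-11,u); eye=O+.127*u+.12*z; g=eye-.105*(np.cos(a)*u+np.sin(a)*z); tcp=g+.019*T[:,2]
if __name__=="__main__":
    print("target",tcp,"delta mm",1000*(tcp-p),"turn",np.degrees(R.from_matrix(T@M.T).as_rotvec())/5,"back dir",-T[:,2])
    t=get("top"); print("eye px",t.proj(eye)[0], "observed",270+335/6-.5,170+157/6-.5)
    if len(sys.argv)>1:
        n=sys.argv[1]; s=get("scene"); crop(t.img,270,170,370,270,6,"t"+n);crop(s.img,230,190,330,290,6,"s"+n)
E
python3 st2.py 10
```

```text
[ 0.5873 -0.0648  0.1704] [-0.1748  0.516   1.3098  0.0065  1.4732  1.5937] [-0.9752  0.0263  0.0439] 0.056146875482690824
target [ 0.5656 -0.0606  0.0339] delta mm [ -21.7189    4.2077 -136.5727] turn [ 0.0478  0.3937 -0.0185] back dir [ 0.187  -0.038   0.9816]
eye px [324.2846 197.0688] observed 325.3333333333333 195.66666666666666
```

View pics/s10.png

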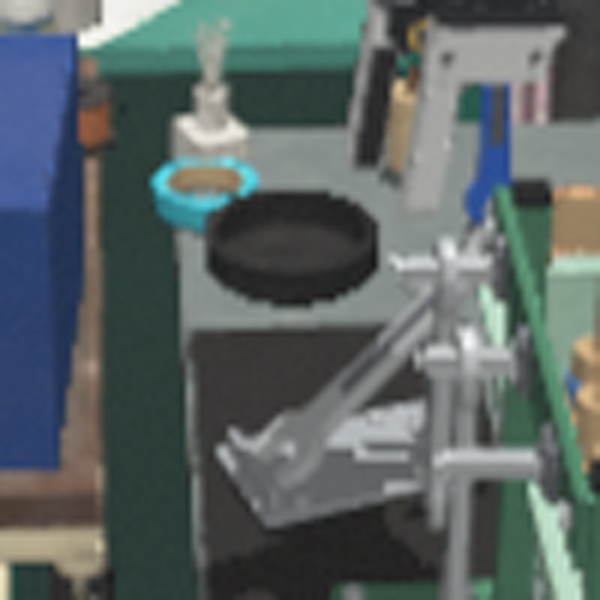

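View pics/t10.png

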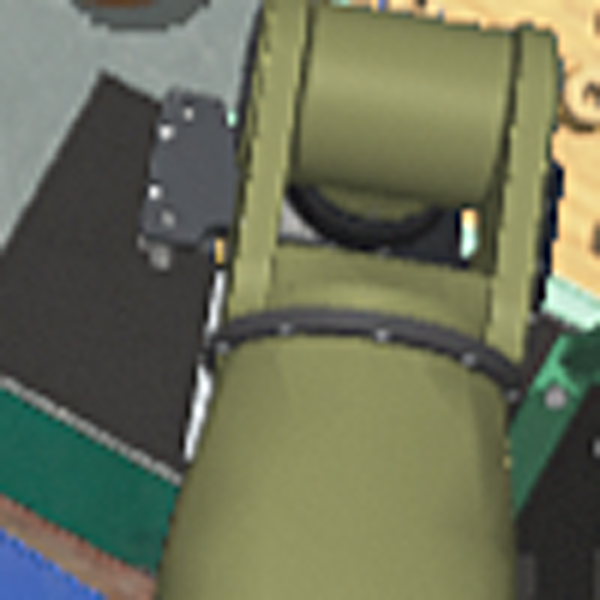

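jog_arm --moves '[[[-2,0,-35],[0,0.4,0],56],[[-8,1,-70],[0,0.4,0],56],[[-14,2,-105],[0,0.4,0],56],[[-19,3,-130],[0,0.4,0],56],[[-20,3,-136],[0,0.4,0],56]]'

```text
time_s: 11.9
ee_pos: [0.5637, -0.0607, 0.0334]
eef_rot: [3.138, 0.187, -0.199]
force: [0.1, 0.0, 0.6]
grip_width: 0.0557
```

jog_arm --moves '[[[0,0,0],[0,0,0],56],[[0,0,0],[0,0,0],56]]'

```text
time_s: 12.07
ee_pos: [0.5675, -0.0614, 0.039]
eef_rot: [3.138, 0.18, -0.199]
force: [-0.6, -0.8, 0.8]
grip_width: 0.0559
```

```bash
python3 st2.py 11
```

```text
[ 0.5675 -0.0614  0.039 ] [-0.1725  0.6314  1.4609  0.001   1.2293  1.5966] [-0.5701 -0.7501  0.7705] 0.055943421658984
target [ 0.5656 -0.0606  0.0339] delta mm [-1.8745  0.8854 -5.1065] turn [ 0.0696  0.127  -0.0267] back dir [ 0.187  -0.038   0.9816]
eye px [324.2846 197.0688] observed 325.3333333333333 195.66666666666666
```

View pics/s11.png

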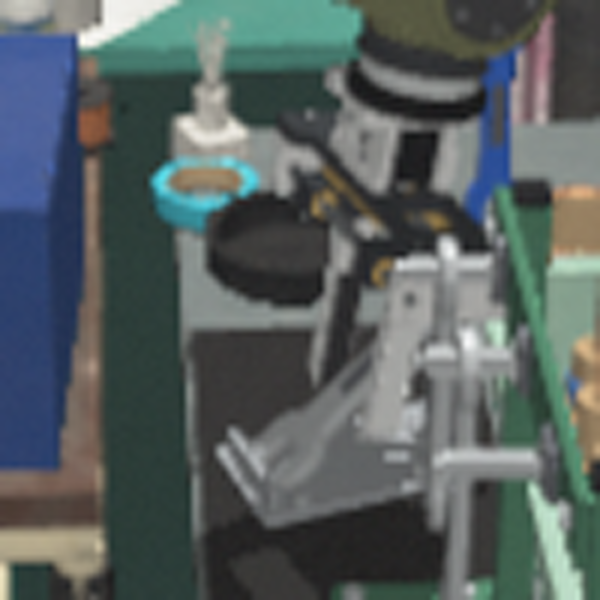

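jog_arm --moves '[[[0,0,-3],[0,0,0],40],[[0,0,-3],[0,0,0],30],[[0,0,-3],[0,0,0],10],[[0,0,-3],[0,0,0],10],[[0,0,-3],[0,0,0],10]]' --squeeze 58

```text
time_s: 12.58
ee_pos: [0.5667, -0.0613, 0.0344]
eef_rot: [3.138, 0.183, -0.199]
force: [-0.5, 0.3, -0.1]
grip_width: 0.026
```

jog_arm --moves '[[[0,0,-3],[0,0,0],10],[[0,0,-3],[0,0,0],10],[[0,0,-3],[0,0,0],10]]'

```text
time_s: 12.83
ee_pos: [0.5669, -0.0615, 0.0331]
eef_rot: [3.137, 0.182, -0.199]
force: [-8.4, 0.1, 19.5]
grip_width: 0.0225
```

```bash
python3 st2.py
```

```text
[ 0.5669 -0.0615  0.0331] [-0.1725  0.6397  1.4631  0.0007  1.2212  1.5965] [-8.3911  0.1442 19.4843] 0.022470807803956487
target [ 0.5656 -0.0606  0.0339] delta mm [-1.3137  0.8909  0.7291] turn [ 0.0671  0.0986 -0.0287] back dir [ 0.187  -0.038   0.9816]
eye px [324.2846 197.0688] observed 325.3333333333333 195.66666666666666
```

jog_arm --moves '[[[0,0,5],[0,0,0],10],[[0,0,18],[0,0,0],10],[[0,0,40],[0,0,0],10],[[-5,0,75],[0,0,0],10],[[-15,0,115],[0,0,0],10]]'

```text
time_s: 13.3
ee_pos: [0.551, -0.0612, 0.1466]
eef_rot: [3.138, 0.186, -0.199]
force: [-0.8, 0.1, -1.7]
grip_width: 0.0224
```

jog_arm --moves '[[[-40,0,110],[0,0,0],10],[[-40,0,110],[0,0,0],10],[[-40,0,110],[0,0,0],10],[[-40,0,110],[0,0,0],10]]'

```text
time_s: 13.63
ee_pos: [0.5119, -0.0616, 0.2638]
eef_rot: [3.138, 0.173, -0.199]
force: [1.7, -0.2, -0.9]
grip_width: 0.0224
```

Run:
```python
from h import *
o=ctrl.get_obs();print(o["ee_pos"],o["eef_rot"],o["qpos"],o["force"],o["moment"],o["grip_width"])
t=get("top");s=get("scene");crop(t.img,270,130,400,230,6,"t12");crop(s.img,220,120,350,220,6,"s12")
```

```text
[ 0.5119 -0.0616  0.2638] [ 3.1378  0.1726 -0.1992] [-0.1896  0.2919  1.4055 -0.0021  1.6168  1.5802] [ 1.7196 -0.2226 -0.9012] [ 0.0006 -0.1608 -0.0225] 0.02243023064986206
```

View pics/s12.png

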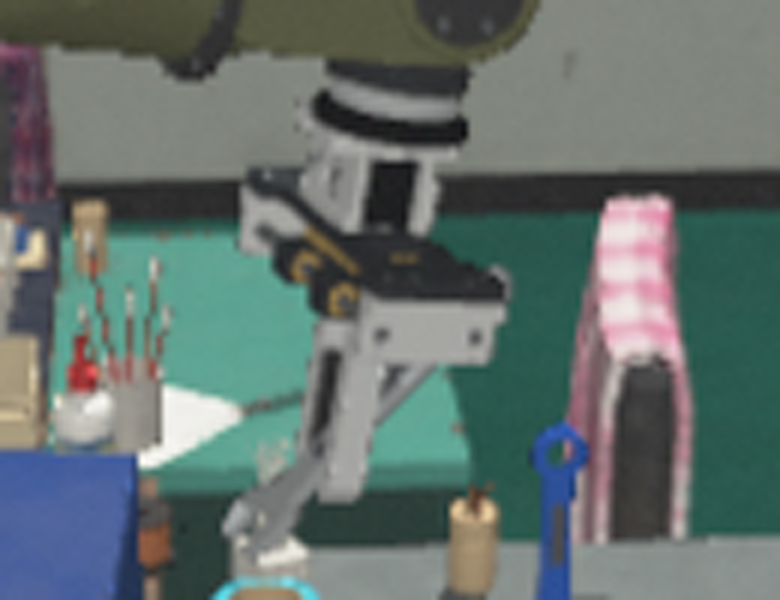

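View pics/t12.png

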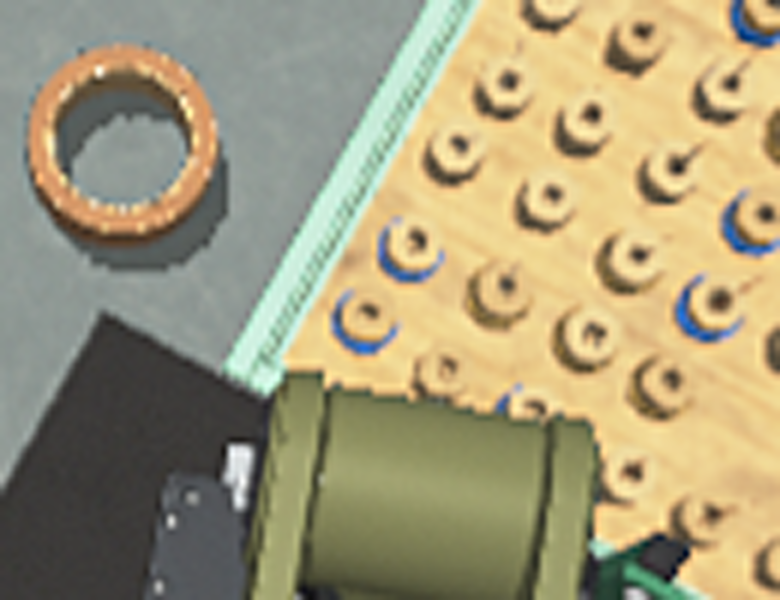

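jog_arm --moves '[[[-110,-60,0],[0,0,-3.6],10],[[-110,-60,0],[0,0,-3.6],10],[[-110,-60,0],[0,0,-3.6],10],[[-110,-60,0],[0,0,-3.6],10],[[-110,-60,0],[0,0,-3.6],10]]'

```text
time_s: 14.15
ee_pos: [0.4006, -0.122, 0.2556]
eef_rot: [3.138, 0.184, -0.516]
force: [0.3, 0.3, -0.8]
grip_width: 0.0221
```

Run:
```python
from h import *
t=get("top","t13")
k=lambda x,y:(345+x/6-.5,205+y/6-.5)
for z in (.008,.014):
    a,b,c,d=[t.plane(k(*q),z)[:2] for q in ((105,186),(52,280),(509,414),(457,511))]
    yv=(a-c+b-d)/2; xv=(a-b+c-d)/2
    print(np.linalg.norm(a-c),np.linalg.norm(b-d),np.degrees(np.arctan2(-yv[0],yv[1])),np.degrees(np.arctan2(xv[1],xv[0])),a,b,c,d)
crop(t.img,345,205,475,305,6,"t13c")
o=ctrl.get_obs();print(o["ee_pos"],o["eef_rot"],o["qpos"])
```

```text
0.23738241502408045 0.23785548401618936 -30.591881815091575 -30.61538736300406 [ 0.5405 -0.2029] [ 0.4919 -0.1739] [ 0.4199 -0.4074] [ 0.3706 -0.3785]
0.23651821233052236 0.236989559091028 -30.59188181509159 -30.61538736300408 [ 0.5401 -0.202 ] [ 0.4917 -0.1731] [ 0.42   -0.4057] [ 0.3709 -0.3769]
[ 0.4016 -0.1215  0.2556] [ 3.1378  0.1842 -0.5139] [-0.393   0.0812  1.6741  0.0183  1.5696  1.6896]
```

View pics/t13c.png

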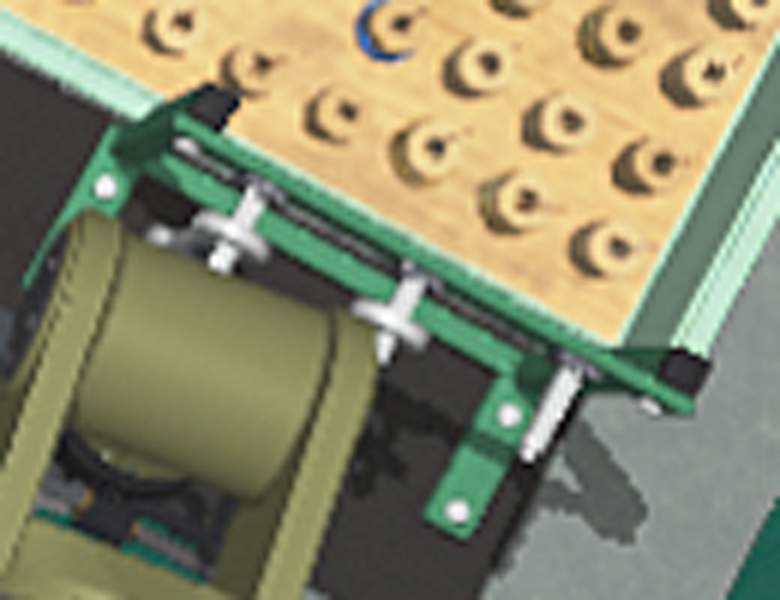

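jog_arm --moves '[[[-60,-80,0],[-5.09,-8.61,0],10],[[-60,-80,0],[-5.09,-8.61,0],10],[[-60,-80,0],[-5.09,-8.61,0],10],[[-60,-80,0],[-5.09,-8.61,0],10],[[-60,-80,0],[-5.09,-8.61,0],10]]'

```text
time_s: 14.62
ee_pos: [0.3422, -0.2018, 0.2565]
eef_rot: [3.124, -0.447, -0.511]
force: [0.8, -0.1, -0.6]
grip_width: 0.0223
```

```bash
cat > st3.py <<'E'
from h import *
import sys
o=ctrl.get_obs()
M=R.from_euler("xyz",o["eef_rot"]).as_matrix();p=o["ee_pos"];print(p,o["qpos"],o["force"],o["grip_width"],o["time_s"])
y=np.radians(-30.6);u=np.array([np.cos(y),np.sin(y),0]);z=np.array([0,0,1.])
def tool(t,u):
    t=np.radians(t); zt=np.sin(t)*u-np.cos(t)*z; xt=np.cos(t)*u+np.sin(t)*z
    return np.stack([xt,np.cross(zt,xt),zt],1)
T=tool(39,u)
print("tilt",np.degrees(np.arctan2(M[:,2]@u,-M[2,2])),"turn to 39",np.degrees(R.from_matrix(T@M.T).as_rotvec())/5)
if len(sys.argv)>1:
    n=sys.argv[1]; t=get("top","T"+n);s=get("scene","S"+n)
E
python3 st3.py 14
```

```text
[ 0.3422 -0.2018  0.2565] [-0.6557 -0.3783  2.1167  0.0548  0.9583  1.409 ] [ 0.7852 -0.0675 -0.5609] 0.02232692196771591 14.6167
tilt 25.645743091925237 turn to 39 [-1.1862 -2.4024 -0.1526]
```

jog_arm --moves '[[[0,-118,-30],[-1.19,-2.4,-0.15],10],[[0,-118,-30],[-1.19,-2.4,-0.15],10],[[0,-118,-30],[-1.19,-2.4,-0.15],10],[[0,-118,-30],[-1.19,-2.4,-0.15],10],[[0,-118,-30],[-1.19,-2.4,-0.15],10]]'

```text
time_s: 15.13
ee_pos: [0.342, -0.3213, 0.2245]
eef_rot: [-3.138, -0.67, -0.536]
force: [-0.2, -0.0, -1.3]
grip_width: 0.0223
```

```bash
python3 st3.py 15
python3 - <<'E'
from h import *
i=cv2.imread("pics/T15.png")[:,:,::-1];crop(i,370,205,480,305,6,"t15c")
i=cv2.imread("pics/S15.png")[:,:,::-1];crop(i,230,190,350,310,6,"s15c")
E
```

```text
[ 0.342  -0.3213  0.2245] [-0.995  -0.234   2.1682  0.4795  0.6473  0.8078] [-0.1981 -0.0068 -1.3085] 0.02233806317815263 15.1333
tilt 38.40403703733711 turn to 39 [-0.0865 -0.0873 -0.0019]
```

View pics/t15c.png

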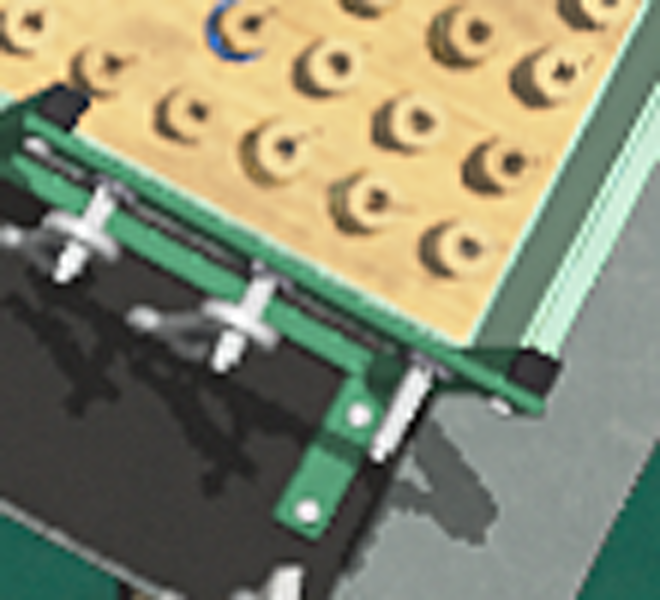

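View pics/s15c.png

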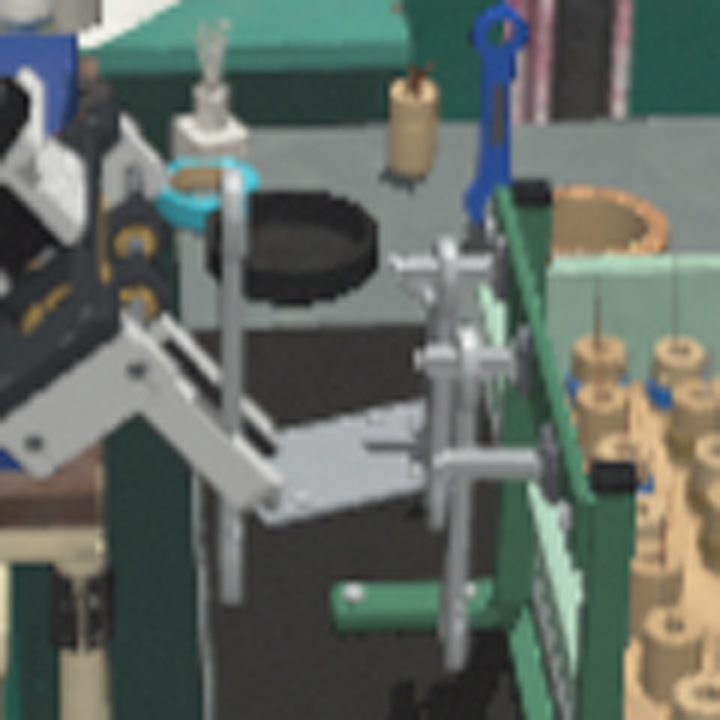

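```bash
cat > st4.py <<'E'
from h import *
import sys
exec(open("st3.py").read().split("if len")[0])
t=get("top");s=get("scene")
# spanner in tool frame: grasped at rest with tool tilt -10.4, slope 40 => x_s in tool xz-plane
al=np.radians(40+10.4); xs_t=np.array([np.cos(al),0,-np.sin(al)])*1.0
# tool x at tilt t is (cos t u + sin t z); spanner at 40deg = tool x rotated by 50.4 toward -tool z
xs=M@xs_t
# TCP at grasp relative to spanner: eye_home - tcp_grasp
uu=np.array([np.cos(np.radians(-11.5)),np.sin(np.radians(-11.5)),0])
O=np.array([.5235,-.052,0]);eyeh=O+.127*uu+.12*z
Tg=R.from_euler("xyz",[3.137,.182,-.199]).as_matrix(); tg=np.array([.5669,-.0615,.0331])
eo=Tg.T@(eyeh-tg); print("eye in tool",eo*1000)
eye=p+M@eo
print("pred eye",eye,"xs",xs,"elev",np.degrees(np.arcsin(xs[2])))
for n,d in (("top",.018),("eye",0),("jaw",-.172)):
    q=eye+d*xs; print(n,q,"top px",t.proj(q)[0],"scene px",s.proj(q)[0])
E
python3 st4.py; echo obs scene top $(python3 -c "print(230+232/6-.5,190+172/6-.5, 230+231/6-.5,190+603/6-.5)")
```

```text
[ 0.3424 -0.3193  0.2255] [-0.991  -0.2392  2.1702  0.4765  0.6478  0.8127] [-0.2229 -0.5058 -0.8645] 0.02204597479833391 15.2333
tilt 38.480209136465255 turn to 39 [-0.0727 -0.0778 -0.0172]
eye in tool [  65.4858   -0.0541 -100.4125]
pred eye [ 0.3326 -0.3138  0.3448] xs [ 0.0158 -0.0117  0.9998] elev 88.87438096639164
top [ 0.3329 -0.314   0.3628] top px [434.696  311.2728] scene px [268.9672 218.4075]
eye [ 0.3326 -0.3138  0.3448] top px [432.4077 310.8157] scene px [268.8522 225.3049]
jaw [ 0.3299 -0.3118  0.1729] top px [413.3793 307.0166] scene px [267.8391 286.2928]
obs scene top 268.1666666666667 218.16666666666666 268.0 290.0
```

jog_arm --moves '[[[26,-15,-120],[-0.07,-0.1,0],10],[[26,-15,-120],[-0.07,-0.1,0],10],[[26,-15,-120],[-0.07,-0.1,0],10],[[26,-15,-120],[-0.07,-0.1,0],10],[[26,-15,-120],[-0.07,-0.1,0],10]]'

```text
time_s: 15.75
ee_pos: [0.3682, -0.3326, 0.1039]
eef_rot: [-3.14, -0.682, -0.532]
force: [-1.0, -1.0, -0.6]
grip_width: 0.0227
```

jog_arm --moves '[[[0,0,0],[0,0,0],10],[[0,0,0],[0,0,0],10]]'

```text
time_s: 15.92
ee_pos: [0.3685, -0.3343, 0.1078]
eef_rot: [3.14, -0.688, -0.531]
force: [-0.5, 0.1, -1.3]
grip_width: 0.0226
```

```bash
python3 st4.py;python3 st3.py 16
python3 - <<'E'
from h import *
i=cv2.imread("pics/T16.png")[:,:,::-1];crop(i,400,240,470,315,8,"t16c")
i=cv2.imread("pics/S16.png")[:,:,::-1];crop(i,260,220,350,320,7,"s16c")
E
```

```text
[ 0.3685 -0.3343  0.1078] [-0.9524  0.0513  2.2463  0.9311  0.3272  0.333 ] [-0.5319  0.1221 -1.3141] 0.022626702013374453 15.9167
tilt 39.41267155599677 turn to 39 [ 0.0559  0.0628 -0.0193]
eye in tool [  65.4858   -0.0541 -100.4125]
pred eye [ 0.3572 -0.3274  0.227 ] xs [ 0.0035 -0.0004  1.    ] elev 89.79592142384847
top [ 0.3573 -0.3275  0.245 ] top px [425.9974 298.3524] scene px [280.7378 261.2836]
eye [ 0.3572 -0.3274  0.227 ] top px [424.0869 298.0142] scene px [280.6659 267.5462]
jaw [ 0.3566 -0.3274  0.055 ] top px [408.0215 295.1716] scene px [280.026  323.0879]
[ 0.3682 -0.3346  0.1079] [-0.953   0.0509  2.2467  0.9321  0.3268  0.3319] [-0.2179  0.4394 -0.8652] 0.022318257408672815 16.0167
tilt 39.436818134430844 turn to 39 [ 0.0617  0.065  -0.0107]
```

View pics/t16c.png

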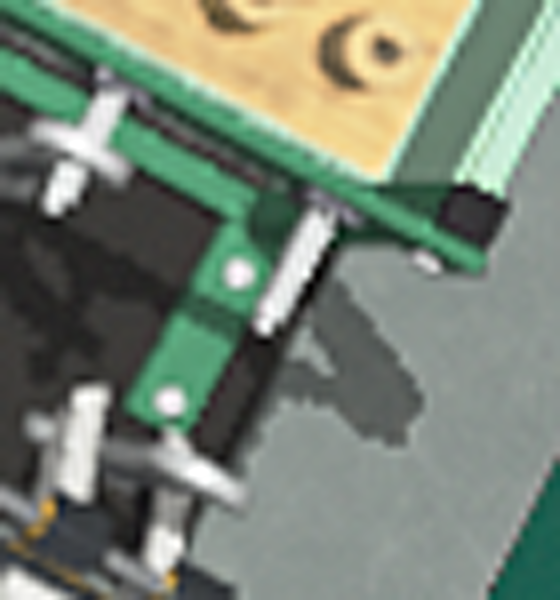

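View pics/s16c.png

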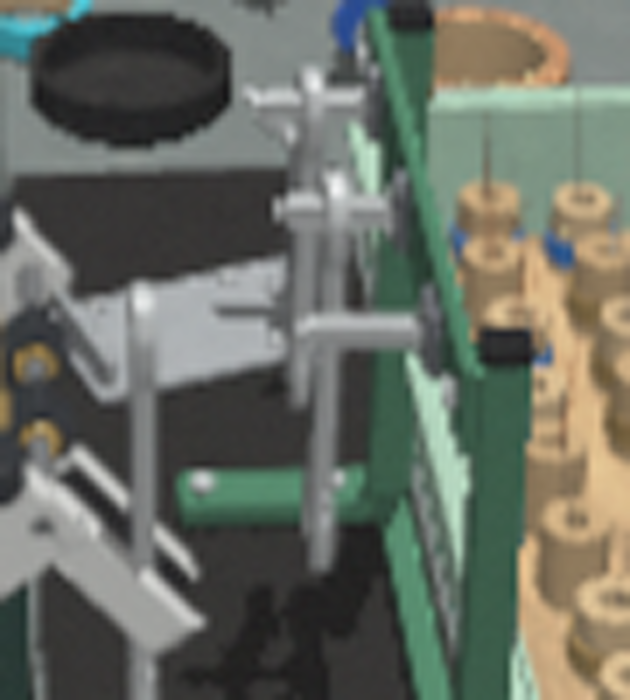

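Run:
```python
from h import *
i=cv2.imread("pics/T16.png")[:,:,::-1];crop(i,405,260,450,310,14,"t16d")
i=cv2.imread("pics/S16.png")[:,:,::-1];crop(i,270,250,330,290,12,"s16d")
```

```text
(no output)
```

View pics/t16d.png

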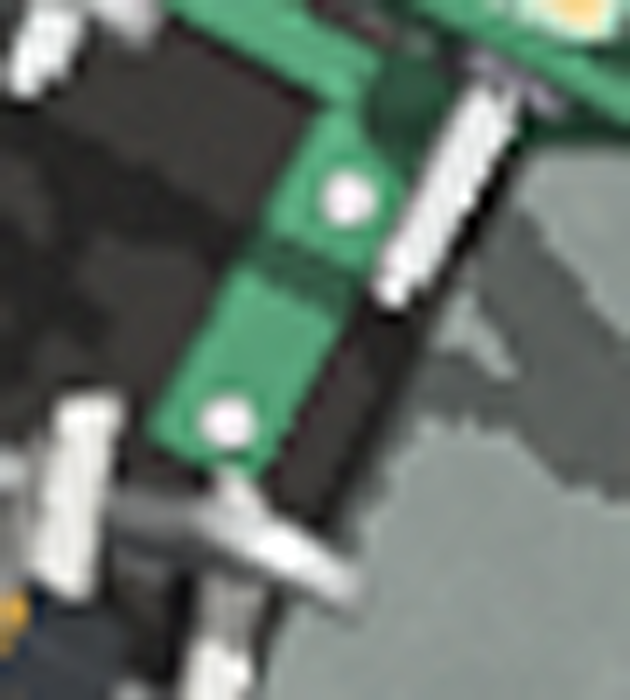

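View pics/s16d.png

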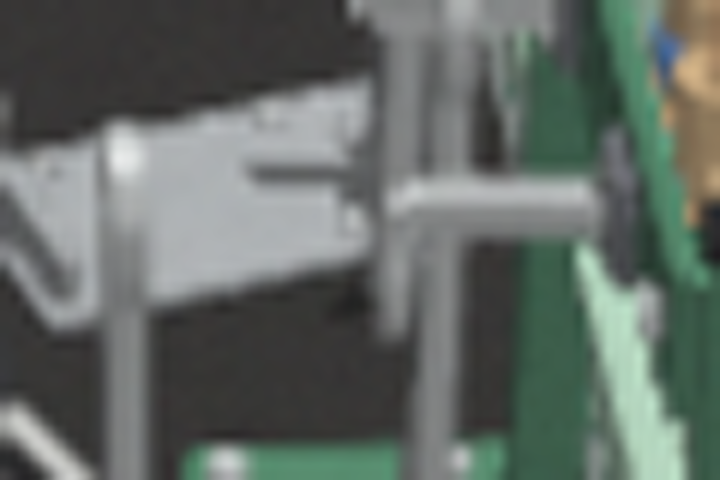

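Run:
```python
from h import *
y=np.radians(-30.6);u=np.array([np.cos(y),np.sin(y),0]);v=np.array([-u[1],u[0],0]);z=np.array([0,0,1.])
t=get("top");s=get("scene")
tp=lambda x,y:(405+x/14-.5,260+y/14-.5); sp=lambda x,y:(270+x/12-.5,250+y/12-.5)
e=t.plane(tp(282,550),.226); k=t.plane(tp(390,293),.2237); r=t.plane(tp(497,97),.222)
print("top: eye",e,"tip",k,"root",r, "tip-eye u,v",(k-e)@u*1e3,(k-e)@v*1e3,"root-tip",(r-k)@u*1e3,(r-k)@v*1e3, np.degrees(np.arctan2(*(r-k)[1::-1])))
a=tri(t,tp(390,293),s,sp(389,203)); print("tip",a)
# eye: top-of-eye in scene (column centre), eye top point = centre+18mm
pe=np.array([.3572,-.3274,.227])
d=s.proj(pe+.018*z)[0]; print("pred top-of-eye scene crop",((d-[270,250])+.5)*12, "obs (124,122)")
# scene per-mm
for nm,w in (("u",u),("v",v),("z",z)): print(nm,(s.proj(pe+.01*w)[0]-s.proj(pe)[0])*12/10,(t.proj(pe+.01*w)[0]-t.proj(pe)[0])*14/10)
# eye center found from triangulation
d=tri(t,tp(282,550),s,sp(124,122+18*np.linalg.norm((s.proj(pe)[0]-s.proj(pe+.018*z)[0]))*12/18)); print("eye tri",d)
x=a[0]-d[0]; print("tip-eye u,v,z mm",x@u*1e3,x@v*1e3,x[2]*1e3)
```

```text
top: eye [ 0.3551 -0.3291  0.226 ] tip [ 0.4035 -0.3526  0.2237] root [ 0.4407 -0.3753  0.222 ] tip-eye u,v 53.58852867376611 4.449859274172671 root-tip 43.580790140126446 -0.6245374507123136 -31.42102483017327
tip (array([ 0.4035, -0.3516,  0.2267]), np.float64(0.00014474714937411592))
pred top-of-eye scene crop [134.3304 141.3995] obs (124,122)
u [ 4.9326 -0.1351] [ 2.4735 -4.588 ]
v [-0.2968 -2.749 ] [-4.6438 -2.6464]
z [ 0.0319 -4.1572] [1.4758 0.2806]
eye tri (array([ 0.3552, -0.3272,  0.2323]), np.float64(0.0005514746231943208))
tip-eye u,v,z mm 53.98083328828002 3.5593321824078146 -5.578839126009871
```

jog_arm --moves '[[[10,-5,-5.5],[0,0,0],10],[[20,-9,-5.5],[0,0,0],10],[[33,-15,-5.5],[0,0,0],10],[[33,-15,-5.5],[0,0,0],10],[[33,-15,-5.5],[0,0,0],10]]'

```text
time_s: 16.63
ee_pos: [0.4007, -0.3491, 0.1007]
eef_rot: [3.141, -0.686, -0.532]
force: [-0.5, 0.7, -1.2]
grip_width: 0.0226
```

```bash
python3 st4.py;python3 st3.py 17
python3 - <<'E'
from h import *
i=cv2.imread("pics/T17.png")[:,:,::-1];crop(i,405,260,450,310,14,"t17d")
i=cv2.imread("pics/S17.png")[:,:,::-1];crop(i,270,250,330,290,12,"s17d")
E
```

```text
[ 0.4007 -0.3491  0.1007] [-0.903   0.1386  2.1694  0.9139  0.2924  0.386 ] [-0.5032  0.7013 -1.1843] 0.022598536167230086 16.6333
tilt 39.283252169275464 turn to 39 [ 0.0369  0.044  -0.0104]
eye in tool [  65.4858   -0.0541 -100.4125]
pred eye [ 0.3896 -0.3425  0.2199] xs [ 0.0052 -0.0021  1.    ] elev 89.67979524003262
top [ 0.3897 -0.3425  0.2379] top px [430.3773 285.8017] scene px [295.2613 262.5411]
eye [ 0.3896 -0.3425  0.2199] top px [428.4147 285.6356] scene px [295.0694 268.7477]
jaw [ 0.3887 -0.3421  0.0479] top px [411.8961 284.2395] scene px [293.3569 323.8166]
[ 0.4001 -0.349   0.1007] [-0.9036  0.1377  2.1706  0.914   0.2924  0.3858] [ 0.6296 -0.7612 -1.2064] 0.022572086501743246 16.7333
tilt 39.269612855883665 turn to 39 [ 0.0348  0.0421 -0.0039]
```

View pics/t17d.png

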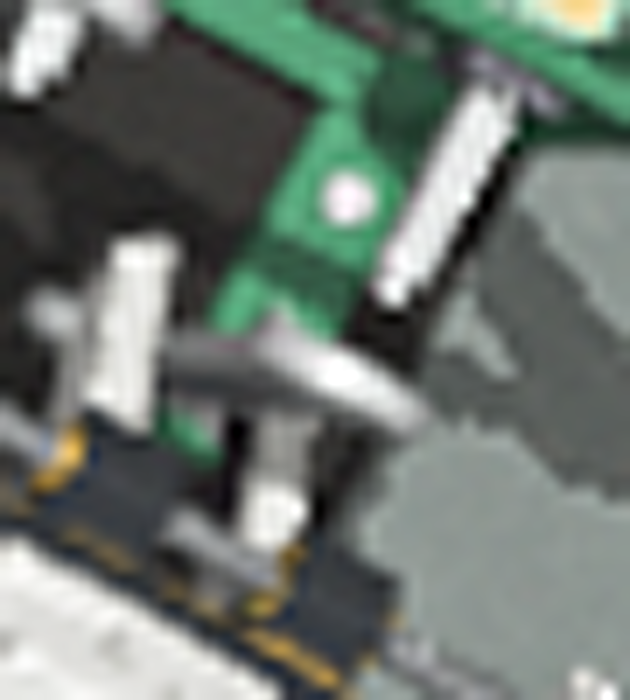

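View pics/s17d.png

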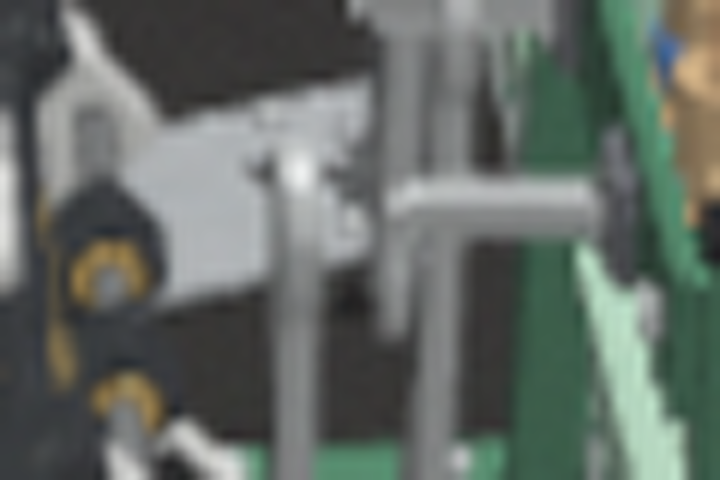

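jog_arm --moves '[[[-0.8,-1.4,3.2],[0,0,0],10],[[-0.8,-1.4,3.2],[0,0,0],10],[[-0.8,-1.4,3.2],[0,0,0],10]]'

```text
time_s: 17.08
ee_pos: [0.3997, -0.3509, 0.1044]
eef_rot: [3.14, -0.686, -0.533]
force: [-0.4, 0.1, -2.0]
grip_width: 0.0223
```

```bash
cat > pk.py <<'E'
import sys
exec(open("st4.py").read())
# predicted overlay: draw outer eye circle & peg axis
v=np.cross(z,u); n=sys.argv[1]
tb=cv2.resize(t.img[260:310,405:450,::-1],None,fx=14,fy=14,interpolation=cv2.INTER_CUBIC)
sb=cv2.resize(s.img[250:290,270:330,::-1],None,fx=12,fy=12,interpolation=cv2.INTER_CUBIC)
th=np.linspace(0,2*np.pi,60)
for r in (.018,.009):
  P=eye+r*(np.cos(th)[:,None]*v+np.sin(th)[:,None]*z)
  for im,c,o,k in((tb,t,(405,260),14),(sb,s,(270,250),12)):
    q=((c.proj(P)-o)+.5)*k; cv2.polylines(im,[q.astype(np.int32)],True,(0,0,255),1)
cv2.imwrite(f"pics/t{n}.png",tb);cv2.imwrite(f"pics/s{n}.png",sb)
tip=np.array([.4035,-.3526,.2237]); print("FK tip-eye u,v,z",(tip-eye)@u*1e3,(tip-eye)@v*1e3,(tip-eye)[2]*1e3)
E
python3 pk.py 18
```

```text
[ 0.3997 -0.3509  0.1044] [-0.9076  0.1317  2.1662  0.8928  0.3004  0.4055] [-0.4191  0.0645 -2.003 ] 0.022289826582689413 17.0833
tilt 39.32364953169294 turn to 39 [0.0431 0.0497 0.001 ]
eye in tool [  65.4858   -0.0541 -100.4125]
pred eye [ 0.3886 -0.3442  0.2235] xs [ 0.0047 -0.0016  1.    ] elev 89.7174705273056
top [ 0.3887 -0.3442  0.2415] top px [431.4313 286.2171] scene px [295.3627 261.7322]
eye [ 0.3886 -0.3442  0.2235] top px [429.4535 286.0419] scene px [295.1749 267.964 ]
jaw [ 0.3878 -0.3439  0.0515] top px [412.8128 284.5691] scene px [293.4984 323.2473]
FK tip-eye u,v,z 17.083772943687354 0.29745927413057754 0.1591537652038677
```

View pics/t18.png

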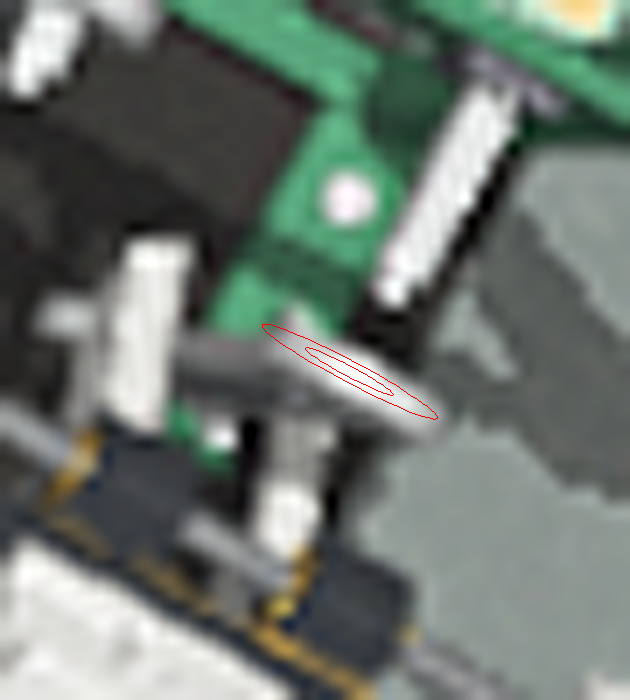

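View pics/s18.png

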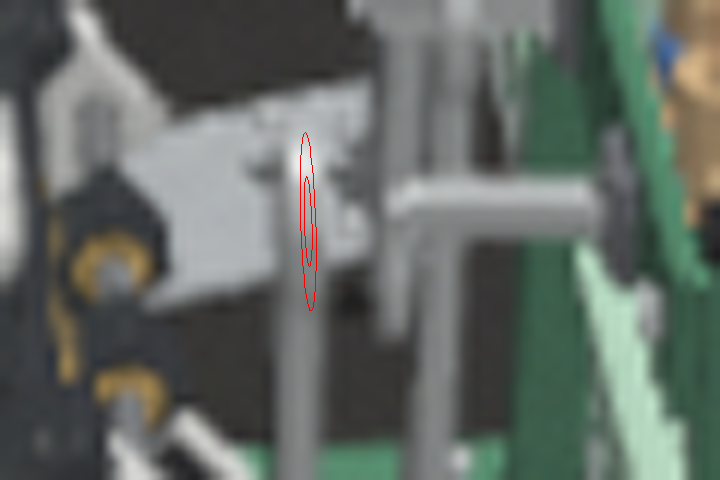

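Run:
```python
from h import *
s=get("scene"); t=get("top")
g=cv2.cvtColor(s.img,cv2.COLOR_RGB2GRAY)
print("rows 255..272"); 
for c in (290,292,293,294,295,296,297,298): print(c,g[255:273,c])
print("peg cols"); 
for c in (303,304,306,308,312,316): print(c,g[258:276,c])
```

```text
rows 255..272
290 [ 55  54  56  89 148 178 178 176 156 150 179 179 175 177 176 178 178 170]
292 [ 55  55  67 152 183 166 170 155 124  95 125 150 151 152 148 154 164 145]
293 [ 53  53  78 151 176 164 171 150 126 120 128 130 126 127 119 119 119 109]
294 [ 55  55  88 150 178 181 192 208 220 209 178 169 160 149 140 128 125 121]
295 [ 54  56 111 162 179 186 198 218 231 222 190 178 173 167 152 137 133 130]
296 [ 55  55 137 183 180 181 187 198 204 196 183 174 169 164 149 134 129 126]
297 [ 55  58 134 179 179 171 171 182 160 126 153 178 177 175 172 171 148 104]
298 [ 55  80 144 179 167 162 152 150 148  95 110 122 154 165 161 176 142  81]
peg cols
303 [130 129 131 132 131 131 130 157 185 166 130 133 139 144 149 143 135 131]
304 [127 125 126 125 123 120 137 189 195 145 134 138 128 121 116 107  98  90]
306 [107 116 118 119 120 119 139 178 181 143 129 129 127 130 127 126 128 128]
308 [117 124 129 130 128 132 151 182 179 142 130 120 105  94  88  88  89  88]
312 [111 126 124 115  95  88 108 166 179 142 128 108  67  55  55  55  57  53]
316 [ 82  82  81  84  82  80 115 172 183 146 129 114  88  81  81  82  81  81]
```

jog_arm --moves '[[[0.3,0.5,1.6],[0,0,0],10],[[4.6,-2.1,1.6],[0,0,0],10],[[8.9,-4.6,1.6],[0,0,0],10],[[8.9,-4.6,1.6],[0,0,0],10]]'

```text
time_s: 17.62
ee_pos: [0.4095, -0.3559, 0.1058]
eef_rot: [3.14, -0.686, -0.533]
force: [0.5, -0.4, -1.5]
grip_width: 0.0224
```

```bash
python3 pk.py 19
```

```text
[ 0.4095 -0.3559  0.1058] [-0.8952  0.1502  2.1394  0.8615  0.2988  0.4466] [ 0.4754 -0.3545 -1.4655] 0.022433011026971903 17.6167
tilt 39.32156025993422 turn to 39 [ 0.0431  0.0492 -0.0044]
eye in tool [  65.4858   -0.0541 -100.4125]
pred eye [ 0.3985 -0.3491  0.225 ] xs [ 0.0047 -0.0016  1.    ] elev 89.715089258575
top [ 0.3986 -0.3491  0.243 ] top px [433.2969 282.4722] scene px [299.866  260.9381]
eye [ 0.3985 -0.3491  0.225 ] top px [431.2949 282.3446] scene px [299.6458 267.1728]
jaw [ 0.3977 -0.3488  0.053 ] top px [414.4506 281.2729] scene px [297.6802 322.4843]
FK tip-eye u,v,z 6.107116749345814 -0.4432827093571365 -1.2868994301840353
```

View pics/t19.png

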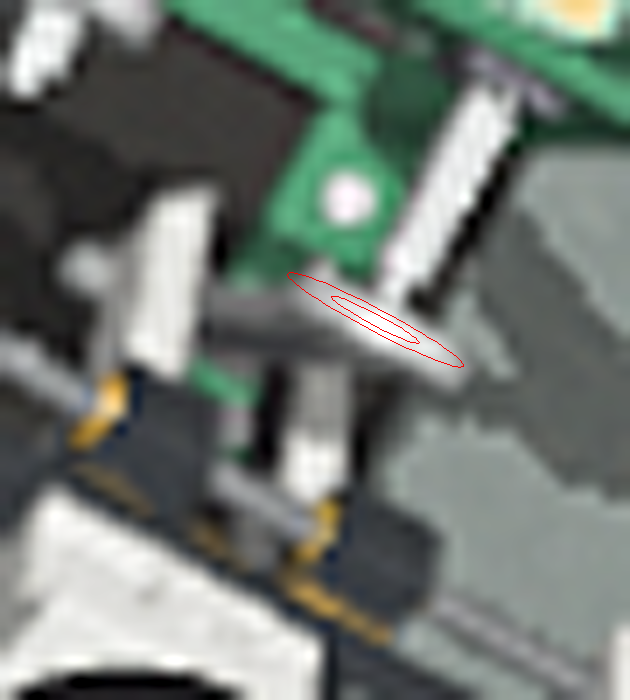

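View pics/s19.png

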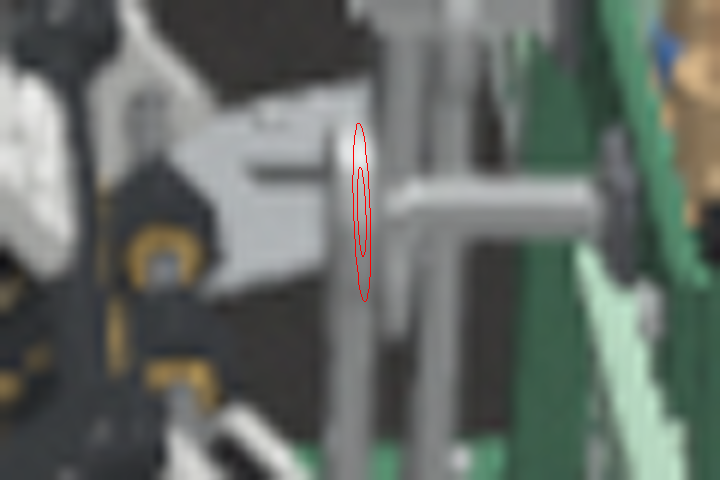

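jog_arm --moves '[[[3.4,-2,0],[0,0,0],10],[[6.9,-4.1,0],[0,0,0],10],[[8.6,-5.1,-0.2],[0,0,0],10],[[8.6,-5.1,-0.2],[0,0,0],10]]'

```text
time_s: 18.05
ee_pos: [0.4177, -0.3606, 0.1053]
eef_rot: [3.14, -0.686, -0.533]
force: [0.2, -0.5, -2.0]
grip_width: 0.0226
```

```bash
python3 pk.py 20
```

```text
[ 0.4177 -0.3606  0.1053] [-0.8864  0.1699  2.1166  0.844   0.2962  0.4709] [ 0.2182 -0.479  -2.0129] 0.022563680692503807 18.05
tilt 39.29247451997267 turn to 39 [ 0.0383  0.0453 -0.0039]
eye in tool [  65.4858   -0.0541 -100.4125]
pred eye [ 0.4067 -0.3539  0.2245] xs [ 0.0051 -0.002   1.    ] elev 89.68851280982375
top [ 0.4068 -0.354   0.2425] top px [434.9325 279.3312] scene px [303.7738 260.9888]
eye [ 0.4067 -0.3539  0.2245] top px [432.9087 279.2457] scene px [303.5219 267.2186]
jaw [ 0.4058 -0.3536  0.0525] top px [415.8799 278.5288] scene px [301.2734 322.4881]
FK tip-eye u,v,z -3.401545525598362 -0.4611766772429347 -0.8281005420887055
```

View pics/t20.png

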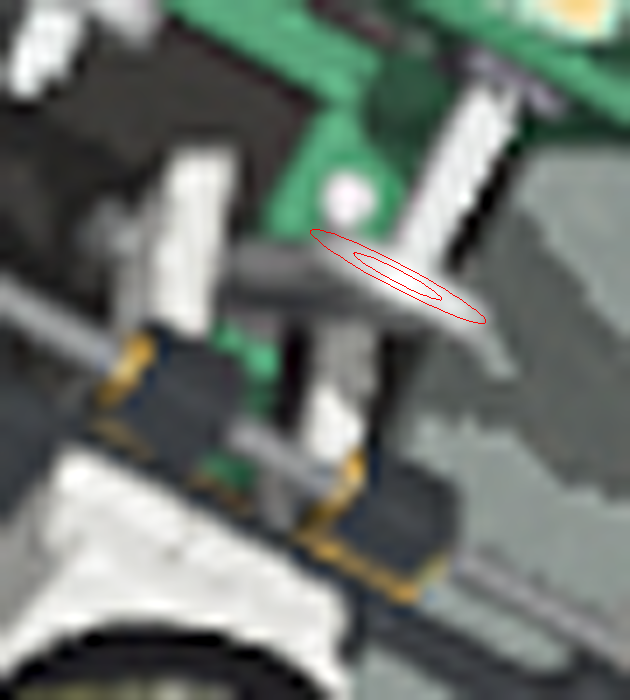

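View pics/s20.png

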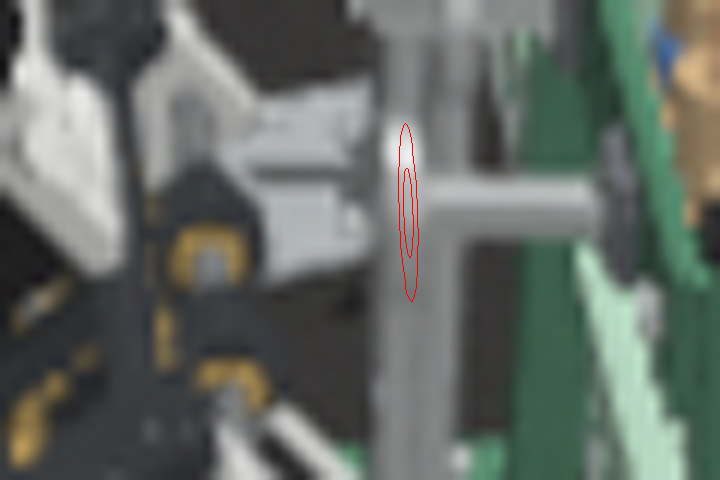

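jog_arm --moves '[[[2.6,-1.5,-0.1],[0,0,0],10],[[5.2,-3.1,-0.2],[0,0,0],10],[[7.7,-4.6,-0.3],[0,0,0],10],[[7.7,-4.6,-0.3],[0,0,0],10]]'

```text
time_s: 18.48
ee_pos: [0.4255, -0.3653, 0.1052]
eef_rot: [3.14, -0.686, -0.533]
force: [1.3, 0.5, -1.6]
grip_width: 0.0225
```

jog_arm --moves '[[[2.6,-1.5,-0.1],[0,0,0],10],[[5.2,-3.1,-0.2],[0,0,0],10],[[7.7,-4.6,-0.3],[0,0,0],10],[[7.7,-4.6,-0.3],[0,0,0],10]]'

```text
time_s: 18.82
ee_pos: [0.4332, -0.3699, 0.1048]
eef_rot: [3.14, -0.686, -0.533]
force: [-0.1, 0.5, -1.6]
grip_width: 0.0222
```

```bash
python3 pk.py 21
python3 - <<'E'
from h import *
t=get("top");s=get("scene");crop(t.img,345,205,475,305,6,"t21w");crop(s.img,240,190,350,310,6,"s21w")
E
```

```text
[ 0.4332 -0.3699  0.1048] [-0.8711  0.2062  2.0729  0.8103  0.2926  0.5167] [-0.1496  0.5107 -1.5807] 0.022186836637767233 18.8167
tilt 39.29798351765657 turn to 39 [ 0.0392  0.0461 -0.004 ]
eye in tool [  65.4858   -0.0541 -100.4125]
pred eye [ 0.4221 -0.3632  0.224 ] xs [ 0.005  -0.0019  1.    ] elev 89.6936119002364
top [ 0.4222 -0.3632  0.242 ] top px [438.094 273.43 ] scene px [311.1595 260.9922]
eye [ 0.4221 -0.3632  0.224 ] top px [436.0334 273.4188] scene px [310.8559 267.2162]
jaw [ 0.4213 -0.3628  0.052 ] top px [418.6931 273.3262] scene px [308.1443 322.4386]
FK tip-eye u,v,z -21.39969816538463 -0.376578497378069 -0.2962038520321342
```

View pics/t21.png

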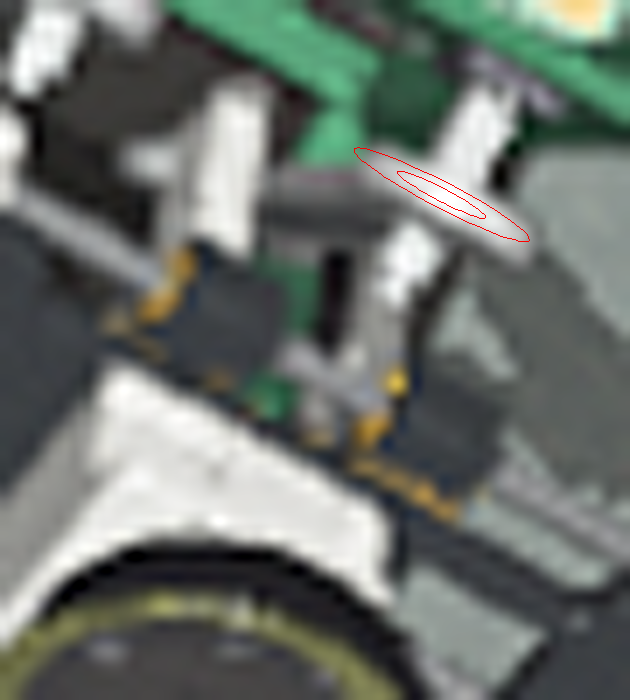

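View pics/s21w.png

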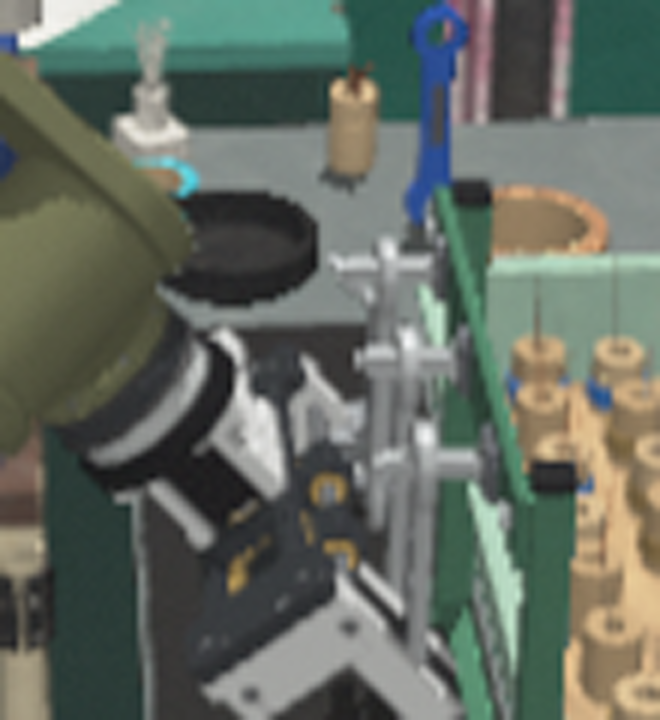

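View pics/t21w.png

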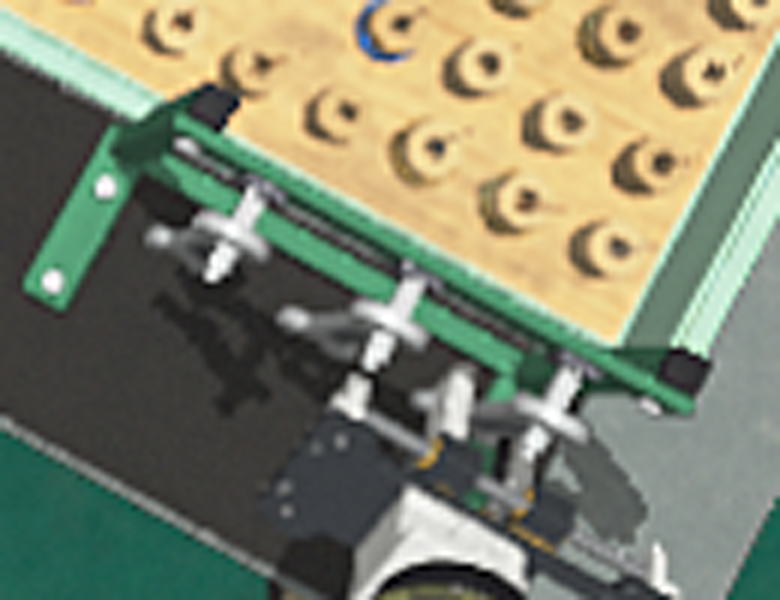

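jog_arm --moves '[[[0,0,-1],[0,0,0],10],[[0,0,-2],[0,0,0],10],[[0,0,-2],[0,0,0],10]]'

```text
time_s: 19.27
ee_pos: [0.4326, -0.3696, 0.1026]
eef_rot: [3.141, -0.685, -0.533]
force: [0.0, 0.4, -2.3]
grip_width: 0.0226
```

jog_arm --moves '[[[0,0,-0.8],[0,0,0],10],[[0,0,-1.2],[0,0,0],10],[[0,0,-1.2],[0,0,0],10]]'

```text
time_s: 19.52
ee_pos: [0.4327, -0.3696, 0.1015]
eef_rot: [3.141, -0.686, -0.533]
force: [0.7, -0.1, -1.8]
grip_width: 0.0224
```

jog_arm --moves '[[[0,0,-0.7],[0,0,0],10],[[0,0,-1],[0,0,0],10],[[0,0,-1],[0,0,0],10]]'

```text
time_s: 19.77
ee_pos: [0.4328, -0.3697, 0.1007]
eef_rot: [3.14, -0.686, -0.533]
force: [-0.2, 0.4, 0.6]
grip_width: 0.0226
```

jog_arm --moves '[[[0,0,0],[0,0,0],24],[[0,0,0],[0,0,0],26],[[0,0,0],[0,0,0],30],[[0,0,0],[0,0,0],34],[[0,0,0],[0,0,0],38]]'

```text
time_s: 20.18
ee_pos: [0.4327, -0.3696, 0.1006]
eef_rot: [3.141, -0.686, -0.533]
force: [-0.6, 0.3, -0.8]
grip_width: 0.0366
```

```bash
python3 st3.py
python3 - <<'E'
from h import *
t=get("top");s=get("scene");crop(t.img,345,205,475,305,6,"t22w");crop(s.img,240,190,350,310,6,"s22w")
E
```

```text
[ 0.4327 -0.3696  0.1006] [-0.8714  0.2139  2.0764  0.8381  0.2852  0.4875] [-0.6287  0.3166 -0.7984] 0.03655995763657406 20.1833
tilt 39.28962269409972 turn to 39 [ 0.0376  0.0451 -0.0029]
```

View pics/t22w.png

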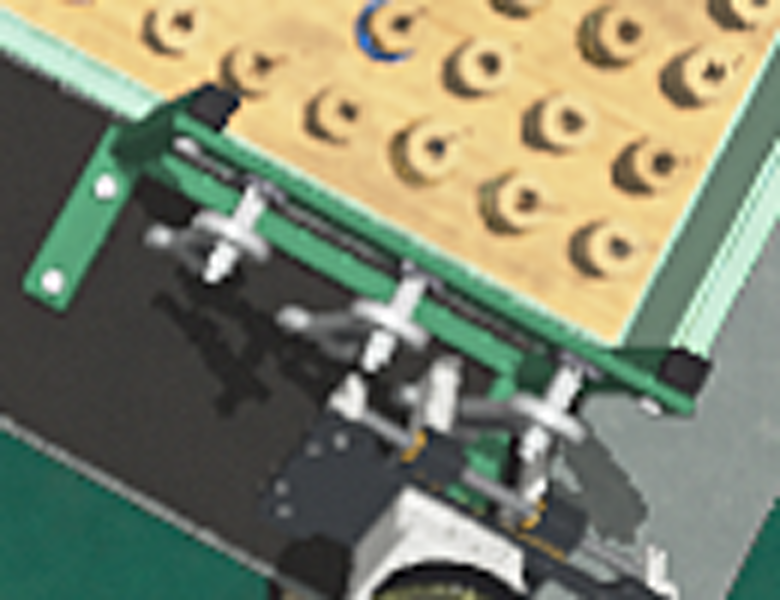

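View pics/s22w.png

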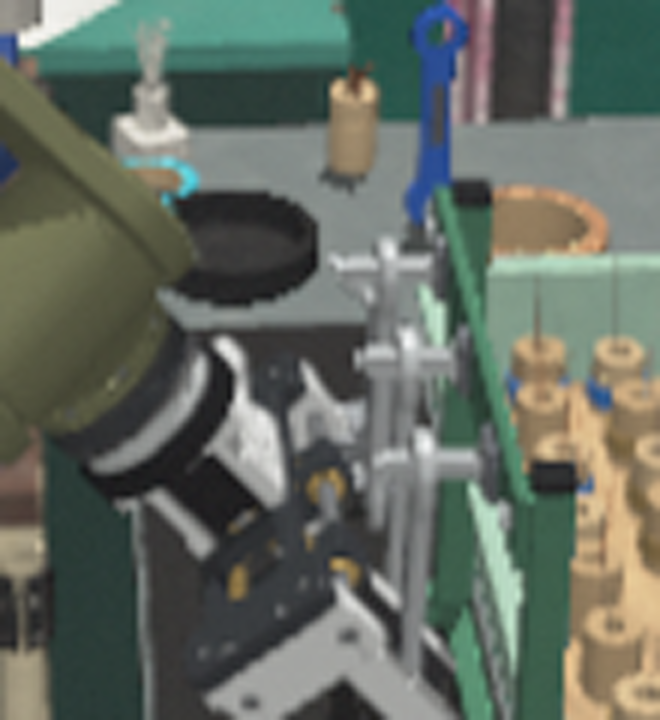

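jog_arm --moves '[[[-6,3.5,1],[0,0,0],38],[[-15,9,2],[0,0,0],38],[[-30,18,4],[0,0,0],38],[[-50,30,6],[0,0,0],38],[[-75,44,10],[0,0,0],38]]'

```text
time_s: 20.7
ee_pos: [0.357, -0.3248, 0.1102]
eef_rot: [3.141, -0.685, -0.533]
force: [-0.5, 1.0, 0.8]
grip_width: 0.038
```

jog_arm --moves '[[[-40,25,20],[0,0,0],38],[[-40,25,100],[0,0,0],38],[[-40,25,100],[0,0,0],38],[[-60,60,130],[0,0,0],38],[[-60,60,130],[0,0,0],38]]'

```text
time_s: 21.12
ee_pos: [0.2967, -0.2646, 0.2446]
eef_rot: [3.136, -0.691, -0.531]
force: [-0.2, 1.1, -0.6]
grip_width: 0.0377
```

```bash
python3 st3.py
python3 - <<'E'
from h import *
t=get("top","T23");s=get("scene","S23");crop(t.img,345,205,475,305,6,"t23w");crop(s.img,240,190,350,310,6,"s23w")
E
```

```text
[ 0.2967 -0.2646  0.2446] [-1.0286 -0.4871  2.2903  0.4494  0.7598  0.8388] [-0.1623  1.0962 -0.5623] 0.03768950948063256 21.1167
tilt 39.58037637933703 turn to 39 [0.1003 0.0755 0.0071]
```

View pics/t23w.png

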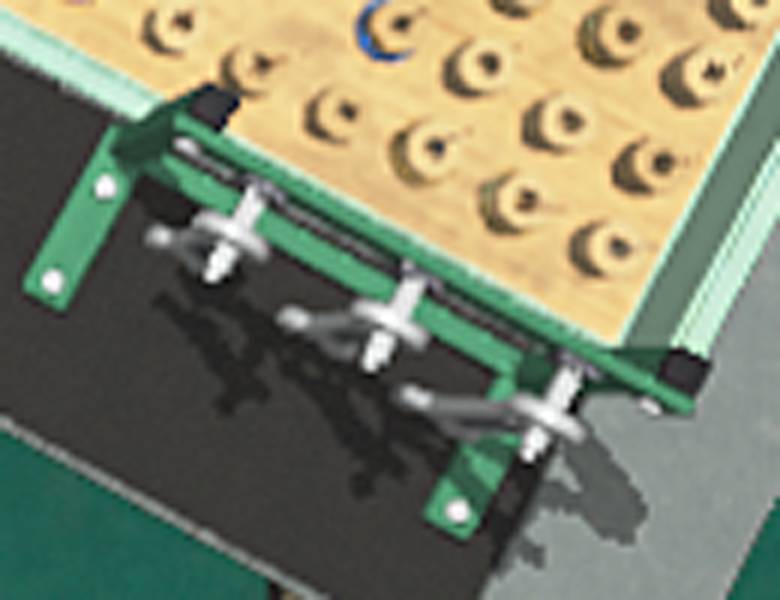

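View pics/s23w.png

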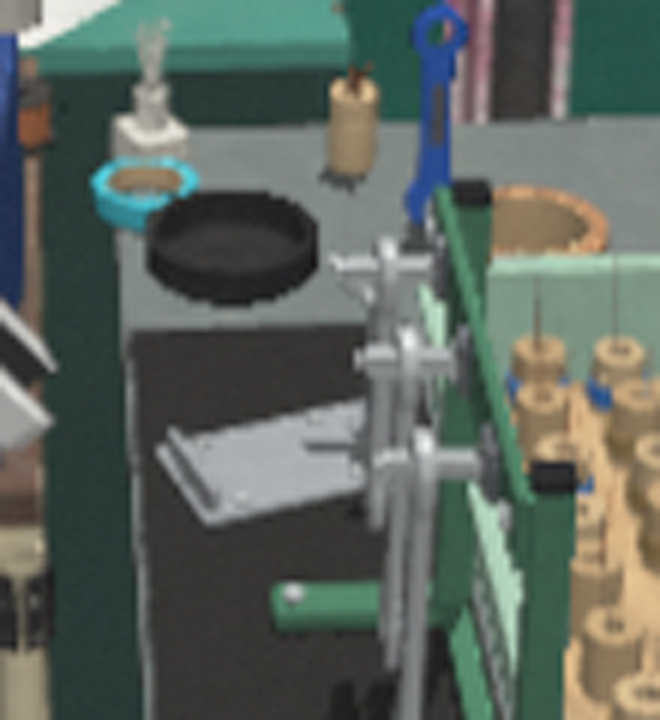

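jog_arm --moves '[[[0,0,0],[0,0,0],38],[[0,0,0],[0,0,0],38],[[0,0,0],[0,0,0],38],[[0,0,0],[0,0,0],38],[[0,0,0],[0,0,0],38]]'

```text
time_s: 21.63
ee_pos: [0.2978, -0.2657, 0.2396]
eef_rot: [-3.141, -0.684, -0.534]
force: [0.4, 0.2, 0.9]
grip_width: 0.0379
```

jog_arm --moves '[[[0,0,0],[0,0,0],38],[[0,0,0],[0,0,0],38],[[0,0,0],[0,0,0],38],[[0,0,0],[0,0,0],38],[[0,0,0],[0,0,0],38]]'

```text
time_s: 22.05
ee_pos: [0.2977, -0.2656, 0.2406]
eef_rot: [3.141, -0.686, -0.533]
force: [-0.7, -0.3, 0.1]
grip_width: 0.0381
```

Run:
```python
from h import *
import time
a=cv2.imread("pics/T23.png")[:,:,::-1].astype(int); sa=cv2.imread("pics/S23.png")[:,:,::-1].astype(int)
t=get("top","T24");s=get("scene","S24")
t2=get("top")
R0=(slice(215,300),slice(345,475))
print("rack diff top vs 1s ago",abs(t.img.astype(int)-a)[R0].max(),(abs(t.img.astype(int)-a)[R0].max(2)>25).sum(),"scene",(abs(s.img.astype(int)-sa)[230:330,285:330].max(2)>25).sum(), "frame-frame",abs(t.img.astype(int)-t2.img)[R0].max())
i0=cv2.imread("pics/top0.png")[:,:,::-1].astype(int); d=abs(t.img.astype(int)-i0).max(2)>40
cv2.imwrite("pics/diff.png",(d*255).astype(np.uint8))
for n,r in (("tin",(slice(262,295),slice(118,150))),("spool",(slice(192,220),slice(165,192))),("vice",(slice(275,322),slice(142,192))),("others",(slice(150,225),slice(190,320))),("rest",(slice(200,255),slice(298,340)))): print(n,d[r].sum())
```

```text
rack diff top vs 1s ago 49 25 scene 90 frame-frame 59
tin 0
spool 0
vice 0
others 0
rest 0
```

View pics/T24.png

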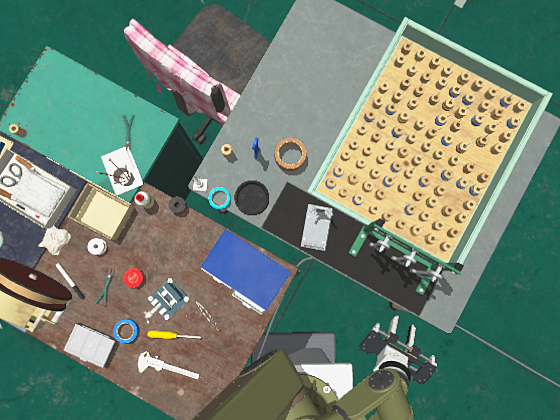

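jog_arm --moves '[[[0,0,0],[0,0,0],38],[[0,0,0],[0,0,0],38],[[0,0,0],[0,0,0],38],[[0,0,0],[0,0,0],38],[[0,0,0],[0,0,0],38]]'

```text
time_s: 22.62
ee_pos: [0.2977, -0.2656, 0.2406]
eef_rot: [3.141, -0.686, -0.533]
force: [0.1, -0.4, 0.2]
grip_width: 0.0378
```

Run:
```python
from h import *
F=[get("top").img.astype(int) for _ in range(24)]
R0=(slice(215,300),slice(345,475))
for i in (1,3,6,9,12,16,20,23):
    d=abs(F[i]-F[0])[R0].max(2); p=np.unravel_index(d.argmax(),d.shape); print(i,d.max(),(d>25).sum(),(p[1]+345,p[0]+215))
# jaw centroid of large spanner (crop t23w (412,395)->px)
for f in F[::3]:
    w=f[264:278,408:420].mean(2)-60; w[w<40]=0; ys,xs=np.mgrid[264:278,408:420]; print(round((w*xs).sum()/w.sum(),2),round((w*ys).sum()/w.sum(),2),end=" | ")
```

```text
1 51 9 (np.int64(430), np.int64(275))
3 65 31 (np.int64(416), np.int64(271))
6 81 52 (np.int64(415), np.int64(271))
9 87 43 (np.int64(415), np.int64(269))
12 23 0 (np.int64(415), np.int64(273))
16 50 15 (np.int64(430), np.int64(275))
20 88 67 (np.int64(415), np.int64(272))
23 79 17 (np.int64(415), np.int64(269))
413.8 269.81 | 413.52 269.84 | 413.55 269.34 | 413.78 269.31 | 413.88 269.92 | 413.7 270.01 | 413.65 269.33 | 413.58 269.16 |
```

Run:
```python
from h import *
for k in range(100): f=eyes.camera("top")["frame"] if k<85 else None
F=[get("top").img.astype(int) for _ in range(18)]
P=[]
for f in F:
    w=f[264:278,408:420].mean(2)-60; w[w<40]=0; ys,xs=np.mgrid[264:278,408:420]; P.append(((w*xs).sum()/w.sum(),(w*ys).sum()/w.sum()))
print(np.ptp(P,0),ctrl.get_obs()["time_s"])
```

```text
[0.5886 0.3522] 28.9667
```

Run:
```python
from h import *
for k in range(140): eyes.camera("top")
F=[get("top").img.astype(int) for _ in range(18)]
P=[]
for f in F:
    w=f[264:278,408:420].mean(2)-60; w[w<40]=0; ys,xs=np.mgrid[264:278,408:420]; P.append(((w*xs).sum()/w.sum(),(w*ys).sum()/w.sum()))
print(np.ptp(P,0),ctrl.get_obs()["time_s"])
t=get("top");s=get("scene");crop(t.img,345,205,475,305,6,"t25w");crop(s.img,240,190,350,310,6,"s25w")
```

```text
[0.3754 0.4432] 36.8667
```

View pics/t25w.png

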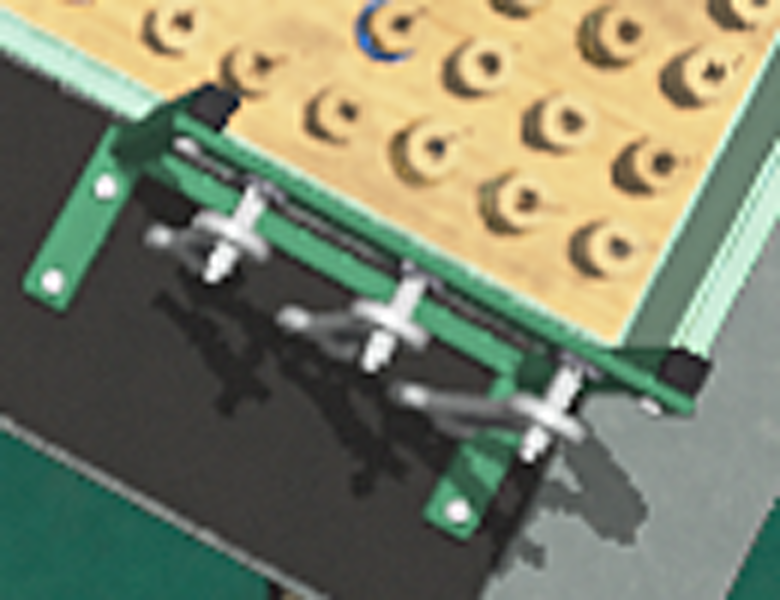

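The large spanner's eye sits well onto the third peg, with about 20 mm of bar showing past it. The jaw sways by about 0.4 px, roughly 1 mm. I'm handing the job in.

```bash
python3 -c "
from station import ctrl
print(ctrl.hand_in())"
```

```text
the job is handed in; nothing more can be done
None
```

The large spanner now hangs by its eye on the free peg, the one nearest the right-hand post. I first laid it on the sloping rest (jaw against the lip, handle in the fork) and let go. I then took it with a new, near-vertical hold, turned it upright and slipped it on. I handed in at about 37 s.

**Last checks**
- **Position:** the eye sits about 21 mm past the peg tip, in line with the other two spanners, which are still on their pegs. The gripper was well clear of everything.
- **Bystanders:** the top view showed no change at the tin, spool, vice, rest or the things near them since the start.
- **Sway:** a small sway remained when I handed in, about 0.4 px (roughly 1 mm) at the jaw. It had been about 0.85 px (2.5 mm) some 13 s earlier, and part of the remainder may be pixel noise.

**What disagreed or went wrong**
- **Peg height:** the cameras put the peg tip about 3 mm higher than the stated dimensions did. I aimed between the two, and the eye went on without any contact force.
- **Spanner's starting height:** the drawer unit hid the spanner from the scene camera, so I could not measure it from two views. I took the bench height from nearby points and watched the force on the way down.
- **Extra push on the rest:** while taking the second hold I repeated a downward step by mistake, which briefly pressed the spanner on the rest with about 20 N.

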